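# Flip-test the filter modules and put them away

### The arm

A 6-joint arm with a two-finger parallel gripper is mounted at the origin on the work surface. World frame = base frame: x ahead of the robot, y to its left, z up, the work surface at z = 0. Lengths are in m, angles in rad, forces in N, time in s.
With the tool pointing down it reaches from about 0.325 to 1 m from the base axis. Payload 5.1 kg.
Tool frame: the origin (TCP) lies at the very end of the fingers, on their centre line; the grasp point (between the pads) lies 19 mm behind it; z points along the fingers, x is the direction in which the jaws open and shut, and the axes are right-handed (so a half turn about z gives the same grasp; the last joint's range is limited). The gripper opens to 85 mm and grips with 20 to 120 N. Pads are 22 mm wide; open, the fingers measure 114 mm over their backs; the gripper's body (76 mm by 85 mm) begins 54 mm behind the grasp point. The pads swing forward as they close: fully open they stand 13 mm farther back than shut.
Start: joints at [-1.208, 0.124, 1.65, -0, 1.367, -0.083], TCP at [0.28, -0.586, 0.231] pointing down, gripper open.
Joint ranges: [-2.61, 2.61], [-1.02, 2.33], [0.03, 2.71], [-1.35, 4.49], [0.32, 2.68], [-2.91, 2.91]. Speed limits (rad/s): [2.57, 2.57, 3.14, 3.14, 3.14, 3.14].

### API

Orientations are given as a unit quaternion [x, y, z, w].
In Python, from rig import robot gives the robot as it stands.
- The arm moves only by the shell command python3 -m inch 'ROWS' [OPENING] [FORCE]. ROWS is JSON, a list of rows, each a list of 4 numbers: the shift along the tool's x, y, z in m, then the turn about the tool's z in degrees. A call has 1 to 8 rows; each row shifts and turns the commanded pose from where the row before left it, along the tool's axes as they then stand; what a row does not reach is not made up. A row lasts 1/12 s, in which the tool goes at most 41.7 mm and 7.16 degrees, less where a joint would pass 70% of its speed; a pose out of reach is approached as far as the arm can. A call with a gripper value outside its range is refused whole. OPENING is the finger opening in m, from 0 to 0.0854, set as the call begins (- or left out, the last holds). The fingers move at their own pace and stop on an object; FORCE is the grip in N (left out, the last holds). Time passes only in rows, so rows that do not move let the fingers close. It gives the time, the measured TCP pose, the force and the opening at its end, in the units of the state.
- robot.observe(): the state, without advancing time (a new reading comes with each control period).
- robot.read_camera(name): name is "scene" or "top" or "wrist"; returns a dict with "img" (480x640x3 uint8, red, green, blue), "depth" (480x640 float32, m along the optical axis (not along the pixel's ray), 0 where there is no reading), "fx", "fy", "cx", "cy" (pixels), "distortion" ([k1, k2, p1, p2, k3] as OpenCV has them; the pictures are not rectified), "extrinsics" (4x4, takes a point from camera to world coordinates); the wrist camera has in their place "hand_eye" (4x4, takes a point from camera to tool coordinates, whose origin is the TCP and whose axes are the tool frame's). Camera axes: x right, y up, looking along -z (the intrinsics and any distortion apply to the point x, -y, -z); pixel columns grow to the right and rows downward; lengths in m; the calibration is good to about 2 mm. A picture is of the moment at which its call begins: read the wrist's pose just before it.
- robot.finish_job(): hands the job in, once; it reports no verdict.
Trained networks look in a picture, given as the dict that the camera call returned (one of the last four; its "shot" number tells which), for a name from the list of things; names that differ only in an ending like _2 or _b are one class to them, and where a whole thing is asked for, a point or a joint stands for the part that bears it (a point fixed in the world has none). Each returns a list of dicts, best first, with "conf" (0 to 1); they miss things now and then, are a little off and sometimes report something else, mostly with a low value. They report only what shows in the picture. A call takes as long as a camera call. They do not tell look-alikes from the thing itself.
- robot.look_for(picture, name): "uv" ([column, row] in pixels, amid what is visible of it).
- robot.tip_of(picture, name): "uv" ([column, row] in pixels: a listed point, or the origin of a listed thing).
The state is a dict: "time": time; "q": joint angles; "joint_vel": joint speeds; "joint_torque": joint torques, N m; "tcp_pos": TCP position; "ee_rot": TCP orientation; "contact_force": force on the tool from outside, world axes, zero at the start; "ft_torque": the same for the moment, N m; "gripper_width": finger opening in m.
Only numpy, scipy, OpenCV 4.12 (cv2) and the standard library are available. Lean on these libraries where they do the work, as an engineer would, in place of code of your own. Each camera call takes 0.05 s, during which the arm holds its last target.

### The job

Test the filter modules lying on the mat one after another, in the order red, yellow, green, blue, leaving out colours that are not there: bring the empty flipper plate fully back to its loading side, seat the module face-up and fully home in its pocket, then swing the plate all the way over so that the module drops face-down into the test nest. Swing the plate back, lift the tested module out and lay it, still face-down and fully home, in the tray slot marked with its own colour. Finish with every module in its slot and the flipper plate back on the loading side, and do not disturb the mug, the jar or the screwdriver.

Things in the scene. Friction and masses are not known exactly. Their poses are not given: they have to be found in the camera images.
- red (a point): Centre of the red module: closed aluminium box 84 (x) x 46 (y) x 34 (z) mm, 100 to 210 g, grasped across its 46 mm. Its face (+z) is a red plate with two brass discs; its back (-z) is bare aluminium with one red band. Starts face-up on the grey mat at the robot's left (mat top = table height). A half turn about z makes no difference. May be absent.
- yellow (a point): Centre of the yellow module: closed aluminium box 84 (x) x 46 (y) x 34 (z) mm, 100 to 210 g, grasped across its 46 mm. Its face (+z) is a yellow plate with two brass discs; its back (-z) is bare aluminium with one yellow band. Starts face-up on the grey mat at the robot's left (mat top = table height). A half turn about z makes no difference. May be absent.
- green (a point): Centre of the green module: closed aluminium box 84 (x) x 46 (y) x 34 (z) mm, 100 to 210 g, grasped across its 46 mm. Its face (+z) is a green plate with two brass discs; its back (-z) is bare aluminium with one green band. Starts face-up on the grey mat at the robot's left (mat top = table height). A half turn about z makes no difference. May be absent.
- blue (a point): Centre of the blue module: closed aluminium box 84 (x) x 46 (y) x 34 (z) mm, 100 to 210 g, grasped across its 46 mm. Its face (+z) is a blue plate with two brass discs; its back (-z) is bare aluminium with one blue band. Starts face-up on the grey mat at the robot's left (mat top = table height). A half turn about z makes no difference. May be absent.
- flipper (a joint): Angle a of the flipper plate: 0 = at its stop on the loading side, pocket opening upward; 3.14 = swung fully over on the nest, at its stop, pocket opening downward. A stiff friction hinge (0.3 N m, 4 to 10 N at the bar) keeps it wherever it is left; it starts part-way, empty.
- hinge (a point): Midpoint of the hinge line of the fixed grey flip jig, 50 mm above the table; x along the hinge line, z up, +y to the loading side, -y to the nest. A plate point at (x, y, z) when a = 0 lies at (x, y cos a - z sin a, y sin a + z cos a). Bearing blocks at x = -61 to -53 and 53 to 61 mm rise 8 mm above the line.
- pocket (a point): Centre of the pocket floor in the flipper plate; z points out of the pocket. At a = 0: (0, 35, -27) mm from the hinge. Pocket 90 (x) x 50 (y) mm at the floor, walls 27 high (hinge side 31), 5 thick, flared 3.5 mm at the top (outer wall leans out), the long ones open over the middle 44 mm. A seated module's centre is 17 mm up, its top 7 mm proud. Swung over, it falls out by its own weight.
- grip (a point): Middle of the flipper's orange handle: round bar, 12 mm diameter, parallel to the hinge, sticking out 70 mm from the plate's side toward the robot, free all round. At a = 0: (-90, 85, -7) mm from the hinge, 43 mm above the table. It can be pinched from above, fingers closing across the bar, at every angle and turns between the fingers as it is led round.
- nest (a point): Centre of the floor of the test nest, two fixed black rails with a low white rim; z up, x along the hinge. It lies (0, -35, -8.5) mm from the hinge, 41.5 mm above the table. Inside 91 (x) x 52 (y) mm, rim 8 high, flaring out at 45 degrees, open over the middle 44 mm (free down to 10 mm above the table) and on the hinge side. A module home in it has its centre 17 mm above the floor.
- red_slot (a point): Centre of the floor of the red slot, marked by red strips at both ends and a red patch, in the plywood tray at the robot's right (2 x 2 slots, colours in any place). Floor 10 mm above the table; inside 90 (x) x 52 (y) mm, z up; flared rim 10 high, 5 thick, long sides open over the middle 44 mm; pitch 118 in x, 92 in y. A module home has its centre 17 mm above the floor.
- yellow_slot (a point): Centre of the floor of the yellow slot, marked by yellow strips at both ends and a yellow patch, in the plywood tray at the robot's right (2 x 2 slots, colours in any place). Floor 10 mm above the table; inside 90 (x) x 52 (y) mm, z up; flared rim 10 high, 5 thick, long sides open over the middle 44 mm; pitch 118 in x, 92 in y. A module home has its centre 17 mm above the floor.
- green_slot (a point): Centre of the floor of the green slot, marked by green strips at both ends and a green patch, in the plywood tray at the robot's right (2 x 2 slots, colours in any place). Floor 10 mm above the table; inside 90 (x) x 52 (y) mm, z up; flared rim 10 high, 5 thick, long sides open over the middle 44 mm; pitch 118 in x, 92 in y. A module home has its centre 17 mm above the floor.
- blue_slot (a point): Centre of the floor of the blue slot, marked by blue strips at both ends and a blue patch, in the plywood tray at the robot's right (2 x 2 slots, colours in any place). Floor 10 mm above the table; inside 90 (x) x 52 (y) mm, z up; flared rim 10 high, 5 thick, long sides open over the middle 44 mm; pitch 118 in x, 92 in y. A module home has its centre 17 mm above the floor.
- mug: Blue mug, 85 mm high, 76 mm wide, standing beyond the jig: a bystander. Origin at the centre of its underside.
- jar: Closed jar, 90 mm high, 70 mm wide, standing beyond the jig: a bystander. Origin at the centre of its underside.
- driver: Screwdriver lying on the table beyond the mat: a bystander. Origin at the middle of its underside, x along it.
Things that resemble listed ones, but are neither listed nor needed, are in the scene too. Leave any purple look-alike of the part that bears green alone. What is shaped like the part that bears red but orange is not meant.

How it is judged:
On the way, in this order (a step that is already met when the one before it is completed fails the run):
1. the red module (if present) sits face-up, fully home in the flipper pocket, on the loading side (x of red in the frame of pocket between -0.006 and 0.006 m and y of red in the frame of pocket between -0.006 and 0.006 m and z of red in the frame of pocket between 0.013 and 0.021 m and angle between red's own z axis and vertical below 0.15 rad), for 0.2 s.
2. the red module (if present) lies face-down, home in the test nest, with the flipper plate swung fully over it (x of red in the frame of nest between -0.006 and 0.006 m and y of red in the frame of nest between -0.006 and 0.006 m and z of red in the frame of nest between 0.013 and 0.021 m and z of red in the frame of pocket below 0.024 m and angle between red's own z axis and vertical above 3 rad), for 0.2 s.
3. the yellow module (if present) sits face-up, fully home in the flipper pocket, on the loading side (x of yellow in the frame of pocket between -0.006 and 0.006 m and y of yellow in the frame of pocket between -0.006 and 0.006 m and z of yellow in the frame of pocket between 0.013 and 0.021 m and angle between yellow's own z axis and vertical below 0.15 rad), for 0.2 s.
4. the yellow module (if present) lies face-down, home in the test nest, with the flipper plate swung fully over it (x of yellow in the frame of nest between -0.006 and 0.006 m and y of yellow in the frame of nest between -0.006 and 0.006 m and z of yellow in the frame of nest between 0.013 and 0.021 m and z of yellow in the frame of pocket below 0.024 m and angle between yellow's own z axis and vertical above 3 rad), for 0.2 s.
5. the green module (if present) sits face-up, fully home in the flipper pocket, on the loading side (x of green in the frame of pocket between -0.006 and 0.006 m and y of green in the frame of pocket between -0.006 and 0.006 m and z of green in the frame of pocket between 0.013 and 0.021 m and angle between green's own z axis and vertical below 0.15 rad), for 0.2 s.
6. the green module (if present) lies face-down, home in the test nest, with the flipper plate swung fully over it (x of green in the frame of nest between -0.006 and 0.006 m and y of green in the frame of nest between -0.006 and 0.006 m and z of green in the frame of nest between 0.013 and 0.021 m and z of green in the frame of pocket below 0.024 m and angle between green's own z axis and vertical above 3 rad), for 0.2 s.
7. the blue module (if present) sits face-up, fully home in the flipper pocket, on the loading side (x of blue in the frame of pocket between -0.006 and 0.006 m and y of blue in the frame of pocket between -0.006 and 0.006 m and z of blue in the frame of pocket between 0.013 and 0.021 m and angle between blue's own z axis and vertical below 0.15 rad), for 0.2 s.
8. the blue module (if present) lies face-down, home in the test nest, with the flipper plate swung fully over it (x of blue in the frame of nest between -0.006 and 0.006 m and y of blue in the frame of nest between -0.006 and 0.006 m and z of blue in the frame of nest between 0.013 and 0.021 m and z of blue in the frame of pocket below 0.024 m and angle between blue's own z axis and vertical above 3 rad), for 0.2 s.
At the end, for the whole second after the job is handed in: Each module present lies face-down in the slot of its own colour (centre within 6 mm of the slot's centre in x and y and 4 mm of seated height, long sides parallel within 0.15 rad), and the flipper is within 0.17 rad of its stop on the loading side (value of joint flipper below 0.17 rad and x of red in the frame of red_slot between -0.006 and 0.006 m and y of red in the frame of red_slot between -0.006 and 0.006 m and z of red in the frame of red_slot between 0.013 and 0.021 m and angle between each of red, yellow, green, blue's own z axis and vertical above 3 rad and angle between the x axis of red and the x axis of red_slot, either way round below 0.15 rad and x of yellow in the frame of yellow_slot between -0.006 and 0.006 m and y of yellow in the frame of yellow_slot between -0.006 and 0.006 m and z of yellow in the frame of yellow_slot between 0.013 and 0.021 m and angle between the x axis of yellow and the x axis of yellow_slot, either way round below 0.15 rad and x of green in the frame of green_slot between -0.006 and 0.006 m and y of green in the frame of green_slot between -0.006 and 0.006 m and z of green in the frame of green_slot between 0.013 and 0.021 m and angle between the x axis of green and the x axis of green_slot, either way round below 0.15 rad and x of blue in the frame of blue_slot between -0.006 and 0.006 m and y of blue in the frame of blue_slot between -0.006 and 0.006 m and z of blue in the frame of blue_slot between 0.013 and 0.021 m and angle between the x axis of blue and the x axis of blue_slot, either way round below 0.15 rad); the robot touches nothing.
It fails at once if the mug is pushed more than 30 mm or tipped (distance of mug from where it was at the start of the episode above 0.03 m or angle between mug's own z axis and vertical above 0.4 rad).
It fails at once if the jar is pushed more than 30 mm or tipped (distance of jar from where it was at the start of the episode above 0.03 m or angle between jar's own z axis and vertical above 0.4 rad).
It fails at once if the screwdriver is pushed more than 30 mm (distance of driver from where it was at the start of the episode above 0.03 m).
Of mod_red, mod_yellow, mod_green, mod_blue only 2 to 3 are there at a start; the rules pass over those that are not, and their reading is None.
At some moment in a run one of mod_red, mod_yellow, mod_green, mod_blue may be knocked a few centimetres aside while the robot is not near it.
It also fails if it takes over 210 s, if anything falls off the work surface, if the arm or the gripper's body presses on something with over 40 N, if the wrist force passes 120 N, or if a joint passes its speed limit or range.

## Working session

There is one attempt and no reset: what is moved stays moved. The work goes in short steps, Python scripts to look and compute and a shell command to move; the robot and the scene stay as the last step left them, time stands still between calls to the robot, and variables do not carry over. Pictures are saved under pics/ and viewed, and the job is handed in when it is done.

I'll start with the state and the pictures.

```bash
ls; mkdir -p pics; python3 - <<'E'
from rig import robot
import cv2
s=robot.observe()
for k in s: print(k,s[k])
for n in ("scene","top","wrist"):
    p=robot.read_camera(n)
    cv2.imwrite(f"pics/{n}0.png",p["img"][:,:,::-1])
    print(n,p["fx"],p["cx"],p["cy"],p["distortion"],p.get("extrinsics",p.get("hand_eye")))
E
```

```text
pics
time 0.0
q [-1.20760968e+00  1.24475567e-01  1.65171459e+00 -2.18384111e-06
  1.36746095e+00 -8.25528142e-02]
joint_vel [-0.00052699 -0.00116008 -0.00156693 -0.00146992  0.00193652  0.0007875 ]
joint_torque [-3.63287072e-04 -4.23618329e+01 -3.65453231e+01 -2.99361827e-04
  7.00215591e-03 -2.25531414e-05]
tcp_pos [ 0.28001187 -0.58590943  0.23004813]
ee_rot [ 8.45909007e-01 -5.33326254e-01 -8.23044988e-04 -6.17980136e-04]
contact_force [-0.92775153 -0.04784031 -0.17438311]
ft_torque [ 0.02488866 -0.05134927 -0.01127815]
gripper_width 0.08539342369200542
scene 436.0401469112746 322.964398686183 241.8561094221405 [0.01244374 0.         0.         0.         0.        ] [[ 0.40179901 -0.61092653  0.68214832  1.36301666]
 [ 0.91569395  0.26163643 -0.30504258 -0.27851341]
 [ 0.00788375  0.74720489  0.66454699  0.87543782]
 [ 0.          0.          0.          1.        ]]
top 436.5533348901546 323.01460101810034 242.5193712475137 [-0.09944341  0.          0.          0.          0.        ] [[ 0.0134887   0.98857858 -0.15010146  0.33854135]
 [-0.99988864  0.01237709 -0.00833748  0.05921702]
 [-0.00638444  0.1501972   0.98863544  1.43014537]
 [ 0.          0.          0.          1.        ]]
wrist 395.52509932902626 319.5461226157837 240.72969807805902 [-0.05416673  0.          0.          0.          0.        ] [[ 9.99999955e-01 -8.05896580e-05  2.87771578e-04 -1.48704598e-03]
 [ 9.79148079e-06 -9.53599468e-01 -3.01078154e-01 -7.59630123e-02]
 [ 2.98682609e-04  3.01078143e-01 -9.53599424e-01 -1.44504432e-01]
 [ 0.00000000e+00  0.00000000e+00  0.00000000e+00  1.00000000e+00]]
```

View pics/top0.png

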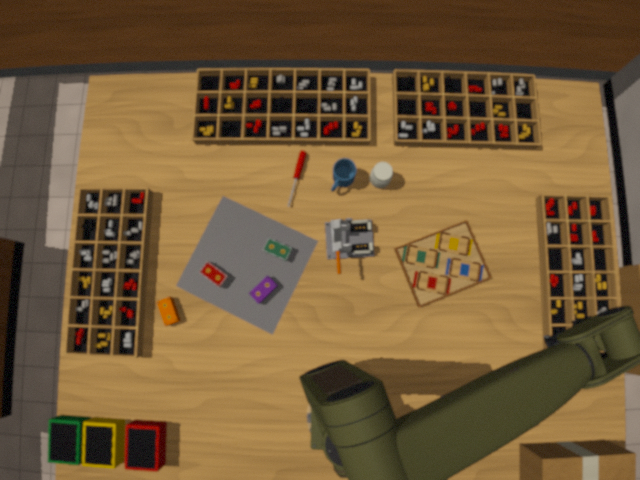

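View pics/scene0.png

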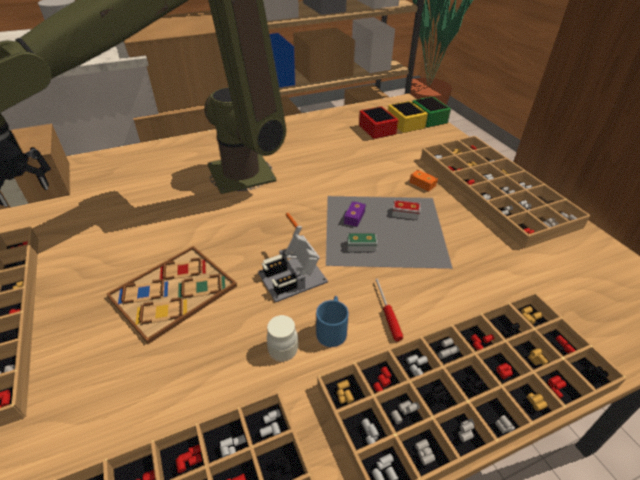

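View pics/wrist0.png

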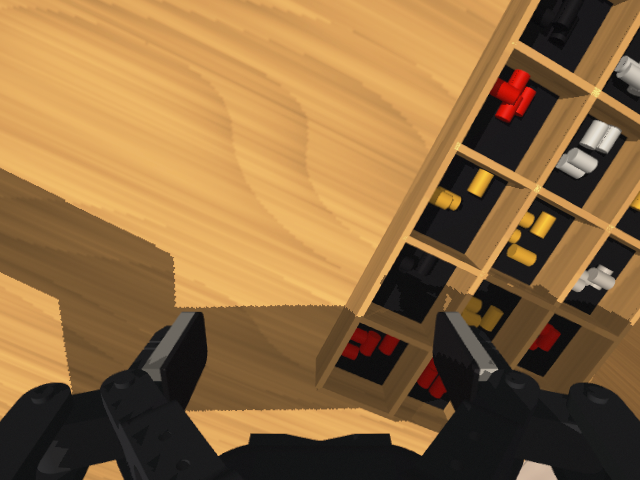

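```bash
cat > h.py <<'E'
from rig import robot
import numpy as np, cv2
from scipy.spatial.transform import Rotation as R
def shot(n):
    s=robot.observe(); p=robot.read_camera(n)
    if n=="wrist":
        T=np.eye(4);T[:3,:3]=R.from_quat(s["ee_rot"]).as_matrix();T[:3,3]=s["tcp_pos"]
        p["T"]=T@p["hand_eye"]
    else: p["T"]=np.array(p["extrinsics"])
    return p
def K(p): return np.array([[p["fx"],0,p["cx"]],[0,p["fy"],p["cy"]],[0,0,1]])
def toplane(p,uv,z):
    u=cv2.undistortPoints(np.array(uv,float).reshape(-1,1,2),K(p),np.array(p["distortion"])).reshape(-1,2)
    d=np.c_[u[:,0],-u[:,1],-np.ones(len(u))]@p["T"][:3,:3].T
    o=p["T"][:3,3]
    t=(np.array(z,float)-o[2])/d[:,2]
    return o+d*t[:,None]
def proj(p,X):
    X=np.array(X,float).reshape(-1,3)
    c=(X-p["T"][:3,3])@p["T"][:3,:3]
    c=c*[1,-1,-1]
    return cv2.projectPoints(c,np.zeros(3),np.zeros(3),K(p),np.array(p["distortion"]))[0].reshape(-1,2)
def cloud(p):
    v,u=np.mgrid[0:480,0:640]
    uv=np.c_[u.ravel(),v.ravel()].astype(float)
    n=cv2.undistortPoints(uv.reshape(-1,1,2),K(p),np.array(p["distortion"])).reshape(-1,2)
    d=p["depth"].ravel()[:,None]
    c=np.c_[n[:,0],-n[:,1],-np.ones(len(n))]*d
    X=c@p["T"][:3,:3].T+p["T"][:3,3]
    X[d[:,0]==0]=np.nan
    return X.reshape(480,640,3)
def save(p,name,box=None,scale=1):
    im=p["img"][:,:,::-1]
    if box: im=im[box[1]:box[3],box[0]:box[2]]
    if scale!=1: im=cv2.resize(im,None,fx=scale,fy=scale,interpolation=cv2.INTER_CUBIC)
    cv2.imwrite("pics/"+name,im)
def yaw_of(s=None):
    s=s or robot.observe(); M=R.from_quat(s["ee_rot"]).as_matrix()
    return np.degrees(np.arctan2(M[1,0],M[0,0]))
def go(target,yaw=None):
    """tool-frame shift from present pose to target (TCP xyz) & turn about tool z to make tool x point along yaw deg (mod 180)"""
    s=robot.observe(); M=R.from_quat(s["ee_rot"]).as_matrix()
    d=M.T@(np.array(target)-s["tcp_pos"])
    y=yaw_of(s); t=0
    if yaw is not None:
        t=-((yaw-y+90)%180-90)
    print("tcp",s["tcp_pos"].round(4),"yaw",round(y,2),"q6",round(s["q"][5],3),"t",round(s["time"],2))
    print("shift mm",(d*1000).round(1),"turn",round(t,2))
E
python3 - <<'E'
from h import *
p=shot("top")
Z=dict(red=.017,green=.017,hinge=.05,nest=.0415,pocket=.05,grip=.1,red_slot=.01,green_slot=.01,yellow_slot=.01,blue_slot=.01,mug=0,jar=0,driver=0,yellow=.017,blue=.017)
for n in Z:
    r=robot.tip_of(p,n)
    for d in r[:3]: print(n,round(d["conf"],2),np.round(d["uv"],1),toplane(p,[d["uv"]],Z[n])[0].round(4))
save(p,"top1.png",(160,180,520,320),2.2)
E
```

```text
red 0.88 [214.5 273. ] [0.4479 0.4243 0.017 ]
red 0.74 [165.5 310.1] [0.3241 0.5811 0.017 ]
green 0.96 [277.  248.4] [0.5317 0.2215 0.017 ]
green 0.67 [263.1 290. ] [0.3954 0.2628 0.017 ]
green 0.34 [381.2 179.4] [ 0.7699 -0.1214  0.017 ]
hinge 0.95 [351.5 236.9] [ 0.5674 -0.0202  0.05  ]
nest 0.94 [358.6 235.1] [ 0.575  -0.0436  0.0415]
nest 0.47 [276.4 248.9] [0.5267 0.2206 0.0415]
nest 0.31 [420.2 253.1] [ 0.5189 -0.2422  0.0415]
pocket 0.63 [336.8 236.3] [0.5688 0.027  0.05  ]
grip 0.77 [332.7 264.3] [0.4735 0.0399 0.1   ]
red_slot 0.58 [431.5 281.8] [ 0.4289 -0.2846  0.01  ]
red_slot 0.43 [465.4 268.7] [ 0.4729 -0.3985  0.01  ]
green_slot 0.65 [215.5 273.2] [0.4479 0.4227 0.01  ]
green_slot 0.63 [422.2 255.8] [ 0.5141 -0.2555  0.01  ]
yellow_slot 0.72 [448.6 240.1] [ 0.5675 -0.345   0.01  ]
blue_slot 0.91 [462.2 267.6] [ 0.4764 -0.3878  0.01  ]
blue_slot 0.49 [422.1 257.5] [ 0.5084 -0.255   0.01  ]
mug 0.64 [344.  177.1] [0.7814 0.003  0.    ]
jar 0.77 [379.3 177.4] [ 0.7821 -0.1171  0.    ]
driver 0.83 [294.5 177.6] [0.7778 0.1713 0.    ]
```

View pics/top1.png

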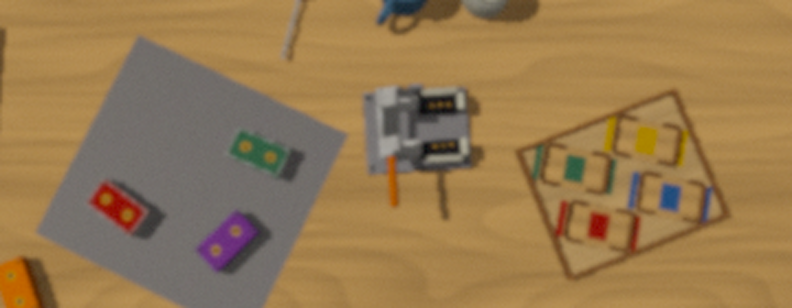

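```bash
python3 - <<'E'
from h import *
go([0.44,-0.33,0.25],90)
go([0.44,-0.33,0.25],-90)
E
```

```text
tcp [ 0.2803 -0.5865  0.2314] yaw -64.46 q6 -0.083 t 0.95
shift mm [-162.5 -254.7  -18.6] turn 25.54
tcp [ 0.2803 -0.5865  0.2314] yaw -64.46 q6 -0.083 t 0.95
shift mm [-162.5 -254.7  -18.6] turn 25.54
```

```bash
python3 -m inch '[[-0.024,-0.036,-0.002,0],[-0.024,-0.036,-0.002,0],[-0.024,-0.036,-0.002,0],[-0.024,-0.036,-0.002,0],[-0.024,-0.036,-0.002,0],[-0.024,-0.036,-0.002,0],[-0.024,-0.036,-0.002,0],[-0.024,-0.036,-0.002,0]]'; python3 -m inch '[[0,0,0,6.5],[0,0,0,6.5],[0,0,0,6.5],[0,0,0,6],[0,0,0,0]]'; python3 - <<'E'
from h import *
go([0.52,-0.33,0.25],-90)
p=shot("wrist"); save(p,"tray1.png")
for n in ("red_slot","green_slot","yellow_slot","blue_slot"):
    for d in robot.tip_of(p,n)[:2]: print(n,round(d["conf"],2),np.round(d["uv"],1),toplane(p,[d["uv"]],.01)[0].round(4))
E
```

```text
time: 1.62
tcp_pos: [0.4512, -0.2985, 0.2471]
ee_rot: [0.846, -0.533, 0.0, 0.0]
contact_force: [1.0, 0.3, 0.3]
gripper_width: 0.0855
time: 2.03
tcp_pos: [0.4507, -0.3001, 0.2468]
ee_rot: [-0.707, 0.707, -0.0, 0.0]
contact_force: [0.2, -0.5, -0.3]
gripper_width: 0.0856
tcp [ 0.4507 -0.3001  0.2468] yaw -90.02 q6 0.885 t 2.03
shift mm [ 29.8 -69.3  -3.2] turn -0.02
red_slot 0.78 [305.3 224.1] [ 0.4231 -0.2849  0.01  ]
red_slot 0.56 [266.9 135.3] [ 0.5093 -0.2499  0.01  ]
green_slot 0.73 [269.5 135.9] [ 0.5087 -0.2523  0.01  ]
yellow_slot 0.71 [384.4  87.4] [ 0.5518 -0.3581  0.01  ]
blue_slot 0.85 [419.3 176.5] [ 0.4708 -0.3956  0.01  ]
```

View pics/tray1.png

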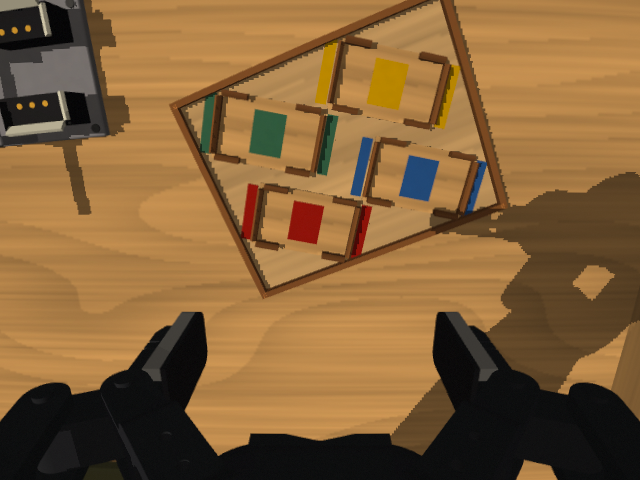

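```bash
cat > slots.py <<'E'
from h import *
def meas(p,z=.01):
    hsv=cv2.cvtColor(p["img"],cv2.COLOR_RGB2HSV)
    H,S,V=[hsv[:,:,i].astype(int) for i in range(3)]
    rng=dict(red=(H<6)|(H>174),yellow=(H>22)&(H<32),green=(H>65)&(H<90),blue=(H>98)&(H<118))
    out={}
    for c,m in rng.items():
        m=(m&(S>(150 if c!="green" else 80))&(V>50)).astype(np.uint8); m[300:]=0
        n,l,st,ce=cv2.connectedComponentsWithStats(m)
        idx=sorted(range(1,n),key=lambda i:-st[i,4])[:3]
        pts=toplane(p,ce[idx],z)
        print(c,[(st[i,4],ce[i].round(1).tolist()) for i in idx])
        if len(idx)==3:
            d=pts[1]-pts[2]; 
            print("  centre",pts[0,:2].round(4),"strips mid",((pts[1]+pts[2])/2)[:2].round(4),"sep",np.hypot(*d[:2]).round(4),"yaw",np.degrees(np.arctan2(d[1],d[0])).round(1)%180)
            ys,xs=np.where(l==idx[0]); q=toplane(p,np.c_[xs,ys],z)[:,:2]*1000
            print("  rect",cv2.minAreaRect(q.astype(np.float32)))
        out[c]=pts[:,:2]
    return out
if __name__=="__main__":
    p=shot("wrist"); meas(p)
E
python3 slots.py
```

```text
red [(np.int32(1141), [304.8, 222.0]), (np.int32(504), [248.6, 210.8]), (np.int32(479), [360.7, 230.6])]
  centre [ 0.4251 -0.2849] strips mid [ 0.4263 -0.2851] sep 0.1133 yaw 79.7
  rect ((424.672607421875, -284.78179931640625), (29.6967716217041, 39.350101470947266), 79.17510986328125)Traceback (most recent call last):
  File "slots.py", line 21, in <module>
    p=shot("wrist"); meas(p)
                     ~~~~^^^
  File "slots.py", line 11, in meas
    pts=toplane(p,ce[idx],z)
  File "h.py", line 13, in toplane
    u=cv2.undistortPoints(np.array(uv,float).reshape(-1,1,2),K(p),np.array(p["distortion"])).reshape(-1,2)
      ~~~~~~~~~~~~~~~~~~~^^^^^^^^^^^^^^^^^^^^^^^^^^^^^^^^^^^^^^^^^^^^^^^^^^^^^^^^^^^^^^^^^^^
cv2.error: OpenCV(4.12.0) /io/opencv/modules/calib3d/src/undistort.dispatch.cpp:347: error: (-215:Assertion failed) CV_IS_MAT(_src) && CV_IS_MAT(_dst) && (_src->rows == 1 || _src->cols == 1) && (_dst->rows == 1 || _dst->cols == 1) && _src->cols + _src->rows - 1 == _dst->rows + _dst->cols - 1 && (CV_MAT_TYPE(_src->type) == CV_32FC2 || CV_MAT_TYPE(_src->type) == CV_64FC2) && (CV_MAT_TYPE(_dst->type) == CV_32FC2 || CV_MAT_TYPE(_dst->type) == CV_64FC2) in function 'cvUndistortPointsInternal'
```

```bash
sed -i 's/        pts=toplane(p,ce\[idx\],z)/        if len(idx)<3: print(c,"few"); continue\n        pts=toplane(p,ce[idx],z)/' slots.py; python3 slots.py; python3 - <<'E'
from h import *
go([0.50,0.0,0.25],-90)
E
```

```text
red [(np.int32(1141), [304.8, 222.0]), (np.int32(501), [248.6, 210.8]), (np.int32(477), [360.7, 230.6])]
  centre [ 0.4251 -0.2849] strips mid [ 0.4263 -0.2851] sep 0.1133 yaw 79.7
  rect ((424.6751708984375, -284.7928771972656), (29.717763900756836, 39.31436538696289), 79.07392120361328)
yellow few
green [(np.int32(1301), [267.3, 132.9]), (np.int32(415), [206.8, 122.3]), (np.int32(332), [328.7, 144.6])]
  centre [ 0.5112 -0.2506] strips mid [ 0.5107 -0.2512] sep 0.1155 yaw 79.7
  rect ((511.00970458984375, -250.39361572265625), (28.802841186523438, 39.05122375488281), 78.98689270019531)
blue [(np.int32(1187), [418.4, 177.7]), (np.int32(536), [360.8, 166.1]), (np.int32(315), [475.5, 186.9])]
  centre [ 0.4695 -0.395 ] strips mid [ 0.4707 -0.3954] sep 0.1147 yaw 80.3
  rect ((469.19610595703125, -395.0038146972656), (28.892244338989258, 38.760414123535156), 78.9847412109375)
tcp [ 0.4505 -0.3005  0.2467] yaw -89.92 q6 0.882 t 2.38
shift mm [-300.4  -49.9   -3.3] turn 0.08
```

```bash
python3 -m inch '[[-0.04,-0.009,0,0],[-0.04,-0.009,0,0],[-0.04,-0.009,0,0],[-0.04,-0.009,0,0],[-0.04,-0.009,0,0],[-0.04,-0.009,0,0],[-0.04,-0.009,0,0],[-0.04,-0.007,0,0]]';python3 -m inch '[[0,0,0,0],[0,0,0,0]]'; python3 - <<'E'
from h import *
go([0.50,0.0,0.25],-90)
p=shot("wrist"); save(p,"jig1.png")
for n,z in (("hinge",.05),("nest",.0415),("pocket",.05),("grip",.12)):
    for d in robot.tip_of(p,n)[:2]: print(n,round(d["conf"],2),np.round(d["uv"],1),toplane(p,[d["uv"]],z)[0].round(4))
X=cloud(p); np.save("X.npy",X); np.save("img.npy",p["img"]); print(np.isnan(X).mean())
E
```

```text
time: 3.05
tcp_pos: [0.5206, 0.0216, 0.247]
ee_rot: [0.708, -0.707, 0.0, -0.0]
contact_force: [-0.5, 0.5, 1.0]
gripper_width: 0.0852
time: 3.22
tcp_pos: [0.5204, 0.0216, 0.2467]
ee_rot: [0.709, -0.705, 0.0, 0.0]
contact_force: [0.3, -0.6, -0.5]
gripper_width: 0.0855
tcp [0.5204 0.0216 0.2467] yaw -89.69 q6 1.504 t 3.22
shift mm [21.5 20.5 -3.3] turn 0.31
hinge 0.56 [366.4 155.2] [ 0.5645 -0.017   0.05  ]
nest 0.93 [403.4 148.3] [ 0.5699 -0.0499  0.0415]
pocket 0.61 [316.1 158.8] [0.5612 0.0257 0.05  ]
pocket 0.42 [113.9 191.7] [0.5325 0.2045 0.05  ]
grip 0.96 [314.8 289.5] [0.4718 0.0258 0.12  ]
0.0042122395833333335
```

View pics/jig1.png

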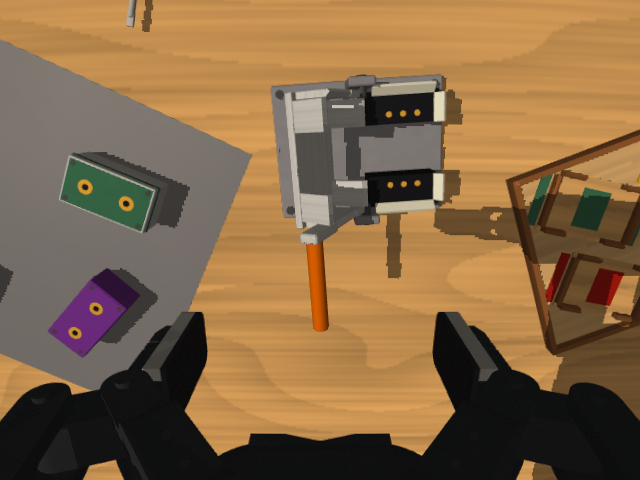

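```bash
python3 - <<'E'
from h import *
X=np.load("X.npy"); img=np.load("img.npy")
print("table z",np.nanmedian(X[20:60,300:600,2]),np.nanstd(X[20:60,300:600,2]))
hsv=cv2.cvtColor(img,cv2.COLOR_RGB2HSV)
m=(hsv[:,:,0]<14)&(hsv[:,:,1]>200)&(hsv[:,:,2]>120); m[:, :295]=0;m[:,335:]=0;m[:235]=0;m[335:]=0
P=X[m]; print(m.sum()); 
c=P.mean(0); u,s,v=np.linalg.svd(P-c); print("bar",c.round(4),v[0].round(4),np.degrees(np.arctan2(v[0,1],v[0,0])))
e=(P-c)@v[0]; print("ends",(c+v[0]*e.min()).round(4),(c+v[0]*e.max()).round(4))
# depth heightmap view of jig
z=X[60:240,250:470,2]; im=np.clip(z/0.16*255,0,255).astype(np.uint8)
cv2.imwrite("pics/z1.png",cv2.resize(cv2.applyColorMap(im,cv2.COLORMAP_JET),None,fx=3.3,fy=3.3,interpolation=cv2.INTER_NEAREST))
cv2.imwrite("pics/c1.png",cv2.resize(img[60:240,250:470,::-1],None,fx=3.3,fy=3.3,interpolation=cv2.INTER_CUBIC))
E
```

```text
table z 0.0018780323739656102 0.0008416179881673377
1150Traceback (most recent call last):
  File "<stdin>", line 7, in <module>
    u, s, vh = gufunc(a, signature=signature)
               ~~~~~~^^^^^^^^^^^^^^^^^^^^^^^^
    raise LinAlgError("SVD did not converge")
numpy.linalg.LinAlgError: SVD did not converge
```

```bash
python3 - <<'E'
from h import *
X=np.load("X.npy"); img=np.load("img.npy")
hsv=cv2.cvtColor(img,cv2.COLOR_RGB2HSV)
m=(hsv[:,:,0]<14)&(hsv[:,:,1]>200)&(hsv[:,:,2]>120); m[:, :295]=0;m[:,335:]=0;m[:235]=0;m[335:]=0
P=X[m]; P=P[~np.isnan(P[:,2])];P=P[P[:,2]>.03]; print(len(P)); 
c=P.mean(0); u,s,v=np.linalg.svd(P-c,full_matrices=False); print("bar",c.round(4),v[0].round(4),np.degrees(np.arctan2(v[0,1],v[0,0])),P[:,2].min(),P[:,2].max())
e=(P-c)@v[0]; print("ends",(c+v[0]*e.min()).round(4),(c+v[0]*e.max()).round(4))
z=X[60:240,250:470,2]; im=np.nan_to_num(np.clip(z/0.16*255,0,255)).astype(np.uint8)
cv2.imwrite("pics/z1.png",cv2.resize(cv2.applyColorMap(im,cv2.COLORMAP_JET),None,fx=3.3,fy=3.3,interpolation=cv2.INTER_NEAREST))
cv2.imwrite("pics/c1.png",cv2.resize(img[60:240,250:470,::-1],None,fx=3.3,fy=3.3,interpolation=cv2.INTER_CUBIC))
E
```

```text
1144
bar [0.4783 0.0247 0.1294] [-0.9975 -0.0713  0.0012] -175.9114862255859 0.12386346409669169 0.13192318842122813
ends [0.511  0.027  0.1294] [0.4422 0.0221 0.1295]
```

View pics/c1.png

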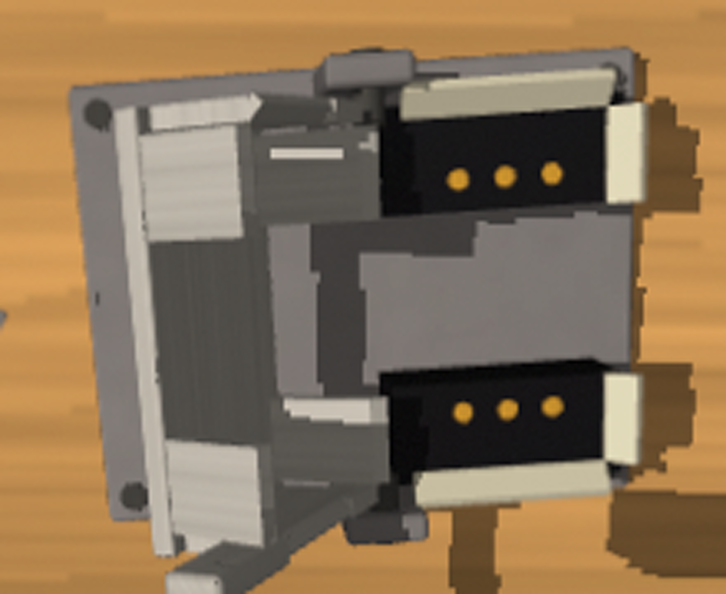

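View pics/z1.png

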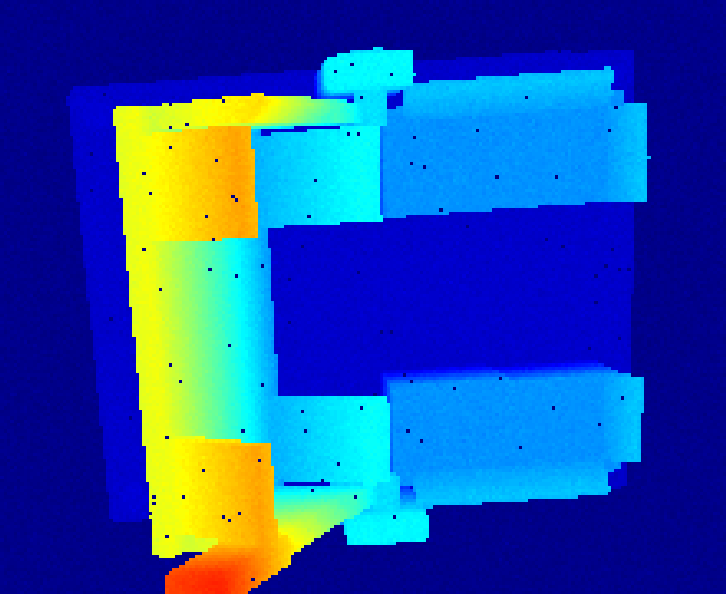

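```bash
python3 - <<'E'
from h import *
X=np.load("X.npy"); img=np.load("img.npy")
P=X.reshape(-1,3); C=img.reshape(-1,3)
ok=~np.isnan(P[:,2]); P=P[ok];C=C[ok]
P=P-[0,0,.0018]
def col(lo,hi): 
    return (P[:,2]>lo)&(P[:,2]<hi)
near=(abs(P[:,0]-.565)<.09)&(abs(P[:,1]+.02)<.1)
hsv=cv2.cvtColor(C.reshape(1,-1,3),cv2.COLOR_RGB2HSV)[0].astype(int)
black=near&(hsv[:,2]<40)&col(.037,.046)
white=near&(hsv[:,2]>150)&(hsv[:,1]<90)&col(.040,.054)&(P[:,1]<-.02)
best=None
B=P[black][:,:2];W=P[white][:,:2]
print(len(B),len(W))
for yaw in np.arange(0,8,.5):
    t=np.radians(yaw); ex=np.array([np.cos(t),np.sin(t)]); ey=np.array([-np.sin(t),np.cos(t)])
    hb=np.histogram(B@ex,bins=np.arange(.4,.8,.001))[0]
    hy=np.histogram(B@ey,bins=np.arange(-.3,.2,.001))[0]
    print(yaw,(hb.astype(float)**2).sum(),(hy.astype(float)**2).sum(), np.percentile(B@ex,[0.5,99.5]).round(4),np.percentile(B@ey,[.5,99.5]).round(4))
E
```

```text
3364 1843
0.0 226606.0 189644.0 [0.5223 0.6156] [-0.0764 -0.0161]
0.5 239722.0 191724.0 [0.522 0.615] [-0.0811 -0.0214]
1.0 235410.0 192822.0 [0.5216 0.6144] [-0.0859 -0.0266]
1.5 232388.0 194598.0 [0.5212 0.6137] [-0.0908 -0.0318]
2.0 234176.0 196564.0 [0.5207 0.6131] [-0.0956 -0.0371]
2.5 235882.0 198100.0 [0.5201 0.6128] [-0.1003 -0.0423]
3.0 236894.0 200190.0 [0.5197 0.6124] [-0.1048 -0.0475]
3.5 237570.0 200902.0 [0.5193 0.6119] [-0.1094 -0.0528]
4.0 238538.0 202550.0 [0.5187 0.6114] [-0.114  -0.0579]
4.5 237884.0 201216.0 [0.5182 0.6103] [-0.1192 -0.0629]
5.0 238844.0 200102.0 [0.5175 0.6095] [-0.1243 -0.0675]
5.5 237720.0 198264.0 [0.5167 0.6088] [-0.1295 -0.0721]
6.0 235900.0 196888.0 [0.5156 0.6077] [-0.1348 -0.0768]
6.5 233806.0 195584.0 [0.5147 0.6067] [-0.1399 -0.0814]
7.0 232036.0 193860.0 [0.5136 0.6059] [-0.1451 -0.086 ]
7.5 230770.0 191370.0 [0.5125 0.6048] [-0.1502 -0.0906]
```

```bash
cat > jig.py <<'E'
from h import *
HX,HY,HYAW=0.5673,-0.0135,4.0
def jw(pts,H=None):
    hx,hy,hyaw=H or (HX,HY,HYAW)
    pts=np.array(pts,float).reshape(-1,3)
    t=np.radians(hyaw); M=np.array([[np.cos(t),-np.sin(t),0],[np.sin(t),np.cos(t),0],[0,0,1]])
    return pts@M.T+[hx,hy,.05]
def overlay(p,name,box,scale,H=None,a=None):
    im=p["img"][:,:,::-1].copy()
    im=cv2.resize(im[box[1]:box[3],box[0]:box[2]],None,fx=scale,fy=scale,interpolation=cv2.INTER_CUBIC)
    def poly(pts,c):
        q=(proj(p,jw(np.array(pts)/1000,H))-[box[0],box[1]]+.5)*scale-.5
        cv2.polylines(im,[np.round(q).astype(int).reshape(-1,1,2)],True,c,1)
    zf=-8.5
    poly([[-45.5,-61,zf],[45.5,-61,zf],[45.5,-9,zf],[-45.5,-9,zf]],(0,0,255))
    zt=-.5
    poly([[-53.5,-69,zt],[53.5,-69,zt],[53.5,-9,zt],[-53.5,-9,zt]],(0,255,0))
    for s in(1,-1): poly([[s*53,-8,8],[s*61,-8,8],[s*61,8,8],[s*53,8,8]],(255,0,255))
    if a is not None:
        ca,sa=np.cos(a),np.sin(a)
        def pl(pts): return [[x,y*ca-z*sa,y*sa+z*ca] for x,y,z in pts]
        poly(pl([[-55,85,-7],[-125,85,-7]]),(255,255,0))
        poly(pl([[-45,10,-27],[45,10,-27],[45,60,-27],[-45,60,-27]]),(255,0,0))
        poly(pl([[-48,8,0],[48,8,0],[48,63.5,0],[-48,63.5,0]]),(0,255,255))
    cv2.imwrite("pics/"+name,im)
E
python3 - <<'E'
from jig import *
p=shot("wrist"); overlay(p,"ov1.png",(250,60,490,350),2.05,None,1.10)
E
```

```text
(no output)
```

View pics/ov1.png

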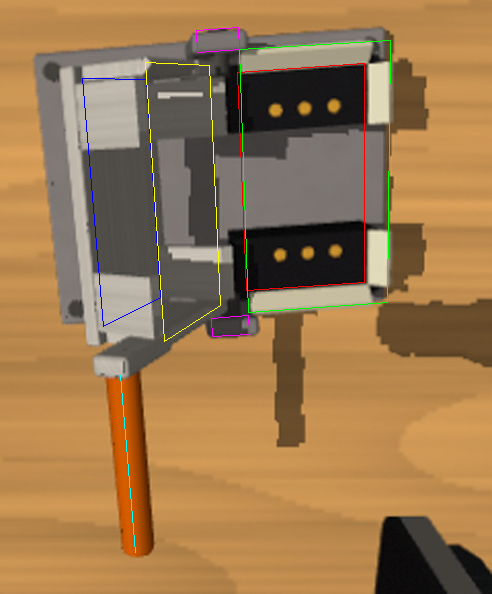

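```bash
cat >> jig.py <<'E'
def bar(a,x=-95):
    return jw([[x/1000,(85*np.cos(a)+7*np.sin(a))/1000,(85*np.sin(a)-7*np.cos(a))/1000]])[0]
def arc(a0,a1,n):
    a=np.linspace(a0,a1,n+1); y=85*np.cos(a)+7*np.sin(a); z=85*np.sin(a)-7*np.cos(a)
    print([[round(float(-d),1),0,round(float(-e),1)] for d,e in zip(np.diff(y),np.diff(z))])
E
python3 - <<'E'
from jig import *
b=bar(1.10); print(b); go(b-[0,0,.019],-86); go(b+[0,0,.06],-86)
arc(1.1,-0.03,10)
E
```

```text
[0.46940674 0.02455814 0.12257745]
tcp [0.5203 0.0184 0.2467] yaw -90.08 q6 1.504 t 3.52
shift mm [ -6.1  50.9 143.1] turn -4.08
tcp [0.5203 0.0184 0.2467] yaw -90.08 q6 1.504 t 3.52
shift mm [-6.1 50.9 64.1] turn -4.08
[[-7.9, 0, 5.5], [-7.2, 0, 6.4], [-6.5, 0, 7.1], [-5.6, 0, 7.8], [-4.7, 0, 8.4], [-3.7, 0, 8.9], [-2.7, 0, 9.2], [-1.6, 0, 9.5], [-0.6, 0, 9.6], [0.5, 0, 9.6]]
```

```bash
python3 - <<'E'
from h import *
for i in range(8):
    s=robot.observe(); print(s["time"],s["tcp_pos"].round(4),round(yaw_of(s),2),s["q"].round(4)); robot.read_camera("wrist")
E
```

```text
3.5167 [0.5203 0.0184 0.2467] -90.08 [-6.7800e-02 -1.7560e-01  1.9180e+00 -1.0000e-04  1.3993e+00  1.5044e+00]
3.5667 [0.5203 0.0185 0.2467] -90.08 [-6.7600e-02 -1.7560e-01  1.9179e+00 -1.0000e-04  1.3993e+00  1.5046e+00]
3.6167 [0.5203 0.0186 0.2467] -90.06 [-0.0673 -0.1756  1.9178 -0.      1.3993  1.5046]
3.6667 [0.5203 0.0188 0.2467] -90.05 [-0.067  -0.1755  1.9178 -0.      1.3993  1.5046]
3.7167 [0.5203 0.019  0.2467] -90.03 [-0.0667 -0.1755  1.9178 -0.      1.3993  1.5046]
3.7667 [0.5203 0.0191 0.2467] -90.01 [-0.0664 -0.1755  1.9178 -0.      1.3992  1.5047]
3.8167 [0.5203 0.0193 0.2467] -90.0 [-6.6100e-02 -1.7540e-01  1.9177e+00  1.0000e-04  1.3992e+00  1.5047e+00]
3.8667 [0.5203 0.0194 0.2467] -89.99 [-0.0659 -0.1754  1.9177 -0.      1.3993  1.5047]
```

```bash
python3 -m inch '[[-0.002,0.012,0.015,-4],[-0.002,0.013,0.015,0],[-0.001,0.013,0.015,0],[0,0.013,0.015,0],[0,0,0.003,0],[0,0,0,0],[0,0,0,0],[0,0,0,0]]' 0.05; python3 - <<'E'
from jig import *
b=bar(1.10); go(b-[0,0,.019],-86)
p=shot("wrist"); overlay(p,"ov2.png",(140,0,540,480),1.25,None,1.10)
E
```

```text
time: 4.58
tcp_pos: [0.4706, 0.0219, 0.1852]
ee_rot: [0.732, -0.682, 0.001, -0.001]
contact_force: [0.4, 0.0, 0.8]
gripper_width: 0.0496
tcp [0.4706 0.0219 0.1852] yaw -85.96 q6 1.433 t 4.58
shift mm [-2.8  1.2 81.7] turn 0.04
```

View pics/ov2.png

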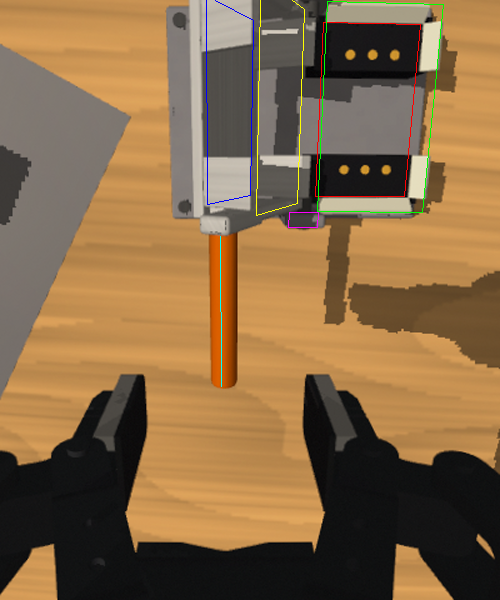

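```bash
python3 -m inch '[[-0.003,0.001,0.02,0],[0,0,0.02,0],[0,0,0.021,0],[0,0,0.02,0],[0,0,0,0],[0,0,0,0]]' 0.05; python3 -m inch '[[0,0,0,0],[0,0,0,0],[0,0,0,0],[0,0,0,0]]' 0 40; python3 - <<'E'
from jig import *
b=bar(1.10); go(b-[0,0,.019],-86); print(robot.observe()["contact_force"])
E
```

```text
time: 5.13
tcp_pos: [0.468, 0.0249, 0.1025]
ee_rot: [0.732, -0.682, -0.001, 0.0]
contact_force: [-0.0, 1.0, 0.7]
gripper_width: 0.0501
time: 5.47
tcp_pos: [0.4693, 0.0244, 0.1043]
ee_rot: [0.732, -0.682, 0.002, -0.001]
contact_force: [0.7, -1.9, 2.5]
gripper_width: 0.0106
tcp [0.4693 0.0244 0.1043] yaw -85.94 q6 1.439 t 5.47
shift mm [-0.2 -0.1  0.8] turn 0.06
[ 0.70555874 -1.88099487  2.51349897]
```

```bash
python3 -m inch '[[-0.0079,0,0.0055,0],[-0.0072,0,0.0064,0],[-0.0065,0,0.0071,0],[-0.0056,0,0.0078,0],[-0.0047,0,0.0084,0],[-0.0037,0,0.0089,0],[-0.0027,0,0.0092,0]]'; python3 -m inch '[[-0.0016,0,0.0095,0],[-0.0006,0,0.0096,0],[0,0,0.0096,0],[0,0,0.002,0],[0,0,0,0],[0,0,0,0]]'; python3 - <<'E'
from jig import *
b=bar(0); go(b-[0,0,.019],-86); print(robot.observe()["contact_force"])
E
```

```text
time: 6.05
tcp_pos: [0.4665, 0.0617, 0.05]
ee_rot: [0.732, -0.681, 0.003, 0.001]
contact_force: [0.9, -14.6, 4.4]
gripper_width: 0.0104
time: 6.55
tcp_pos: [0.4694, 0.0627, 0.0252]
ee_rot: [0.732, -0.681, 0.004, 0.0]
contact_force: [-12.4, -16.7, 37.0]
gripper_width: 0.0104
tcp [0.4694 0.0627 0.0252] yaw -85.85 q6 1.526 t 6.55
shift mm [-2.1  2.6  1.1] turn 0.15
[-12.36850176 -16.65383497  36.97806815]
```

```bash
python3 -m inch '[[0,0,-0.002,0],[0,0,0,0],[0,0,0,0],[0,0,0,0]]' 0.05; python3 -m inch '[[0,0,-0.03,0],[0,0,-0.04,0],[0,0,-0.04,0],[0,-0.03,-0.04,0],[0,-0.03,-0.02,0],[0,0,0,0],[0,0,0,0],[0,0,0,0]]'; python3 - <<'E'
from jig import *
b=bar(0); go(b-[0,0,.019],-86); print(robot.observe()["contact_force"])
p=shot("wrist"); overlay(p,"ov3.png",(140,0,540,480),1.25,None,0)
p=shot("wrist"); save(p,"ov3b.png",(140,0,540,480),1.25)
E
```

```text
time: 6.88
tcp_pos: [0.4643, 0.0657, 0.0198]
ee_rot: [0.732, -0.682, -0.001, 0.0]
contact_force: [-0.4, 0.8, -0.2]
gripper_width: 0.0504
time: 7.55
tcp_pos: [0.5186, 0.0694, 0.1819]
ee_rot: [0.732, -0.682, -0.001, 0.001]
contact_force: [-0.3, -0.1, -0.2]
gripper_width: 0.0497
tcp [0.5186 0.0694 0.1819] yaw -85.94 q6 1.53 t 7.55
shift mm [  1.1  51.6 158.1] turn 0.06
[-0.27067372 -0.09233519 -0.18718325]
```

View pics/ov3.png

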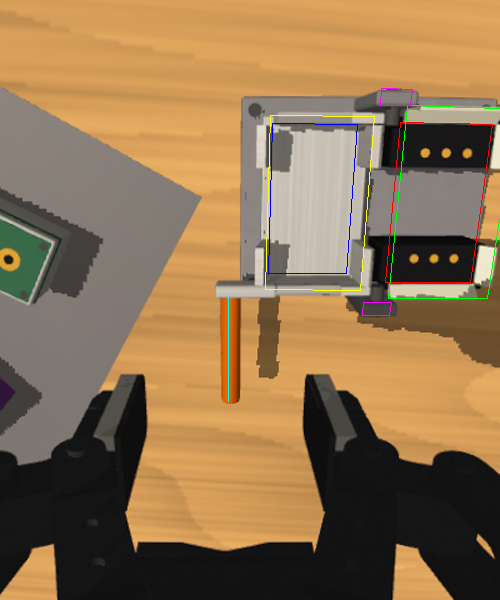

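View pics/ov3b.png

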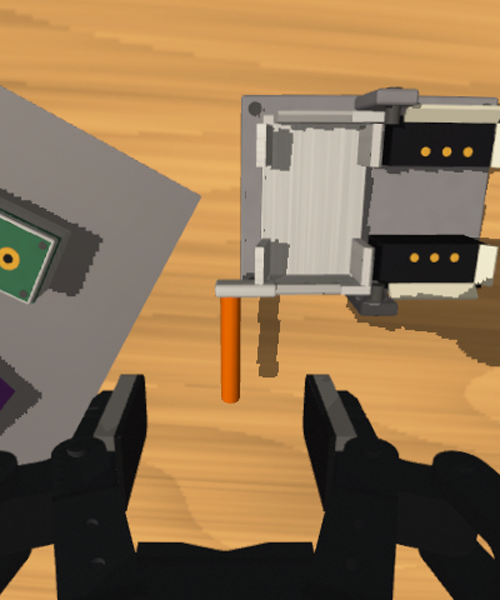

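```bash
python3 - <<'E'
from jig import *
p=shot("wrist"); overlay(p,"ov4.png",(320,60,480,260),3.0,None,0); save(p,"ov4b.png",(320,60,480,260),3.0)
import cv2
a=cv2.imread("pics/ov4.png");b=cv2.imread("pics/ov4b.png");cv2.imwrite("pics/ov4c.png",cv2.resize(np.hstack([a,b]),None,fx=.83,fy=.83))
E
```

```text
(no output)
```

View pics/ov4c.png

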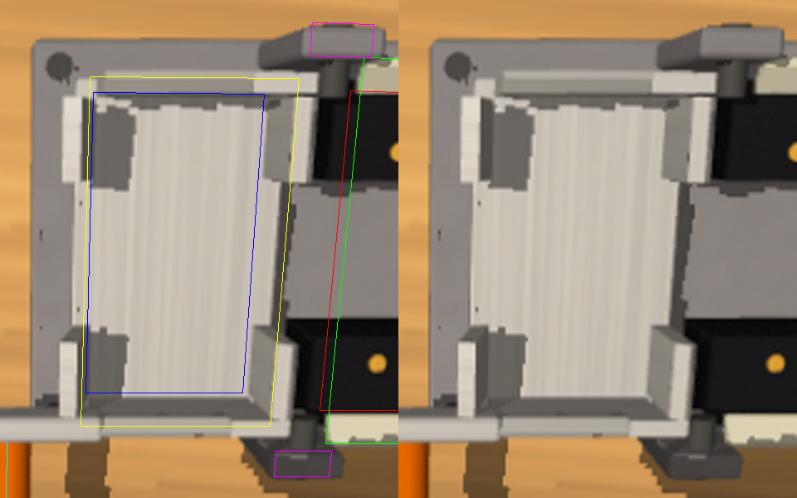

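```bash
cat > pk.py <<'E'
from jig import *
def rep(p,H=(HX,HY,HYAW)):
    X=cloud(p).reshape(-1,3); X=X[~np.isnan(X[:,2])]
    t=np.radians(H[2]); M=np.array([[np.cos(t),np.sin(t)],[-np.sin(t),np.cos(t)]])
    q=np.c_[(X[:,:2]-[H[0],H[1]])@M.T,X[:,2]-.05]*1000
    return q
if __name__=="__main__":
    p=shot("wrist"); q=rep(p)
    n=(abs(q[:,0])<75)&(q[:,1]>0)&(q[:,1]<85); q=q[n]
    np.save("q.npy",q)
    f=q[(abs(q[:,0])<20)&(q[:,1]>20)&(q[:,1]<50)]; print("floor z",np.median(f[:,2]))
    A=np.c_[f[:,:2],np.ones(len(f))]; print("plane",np.linalg.lstsq(A,f[:,2],rcond=None)[0])
    # profile along y for end parts, along x for middle
    for xr in ((-42,-30),(30,42),(-15,15)):
        s=q[(q[:,0]>xr[0])&(q[:,0]<xr[1])]
        print(xr,[(int(y),round(float(np.median(s[(s[:,1]>=y)&(s[:,1]<y+2)][:,2])),1)) for y in range(0,80,2) if ((s[:,1]>=y)&(s[:,1]<y+2)).sum()>3])
    s=q[(q[:,1]>20)&(q[:,1]<50)]
    print([(int(y),round(float(np.median(s[(s[:,0]>=y)&(s[:,0]<y+2)][:,2])),1)) for y in range(-70,70,2) if ((s[:,0]>=y)&(s[:,0]<y+2)).sum()>3])
E
python3 pk.py
```

```text
floor z -25.136502512686857
plane [ 4.08013573e-03  4.02911887e-04 -2.51576143e+01]
(-42, -30) [(2, 3.9), (4, 5.6), (6, 4.3), (8, -11.0), (10, -25.1), (12, -25.2), (14, -25.3), (16, -25.2), (18, -25.3), (20, -25.0), (22, 215.5), (24, 214.9), (26, 212.6), (28, 209.1), (30, 207.1), (32, 207.4), (34, 212.3), (36, 208.7), (38, 198.7), (40, 191.6), (42, 187.8), (44, 187.2), (46, 187.3), (48, 179.9), (50, 164.8), (52, 182.8), (54, 183.6), (56, 174.5), (58, 173.6), (60, 166.9), (62, 173.9), (64, 1.7), (66, 1.5), (68, 0.4), (70, 206.1), (72, 208.9), (74, 212.5), (76, 213.3), (78, 213.4)]
(30, 42) [(2, 4.3), (4, 5.6), (6, 5.1), (8, -7.8), (10, -25.1), (12, -25.1), (14, -25.1), (16, -25.0), (18, -25.3), (20, -25.2), (22, -25.1), (24, -25.6), (26, -25.2), (28, -25.3), (30, -25.3), (32, -25.1), (34, -25.3), (36, -25.2), (38, -25.1), (40, -25.3), (42, -25.4), (44, -25.2), (46, -25.2), (48, -25.3), (50, -25.0), (52, -25.2), (54, -25.4), (56, -25.2), (58, -24.7), (60, -17.3), (62, -9.1), (64, 0.2), (66, 1.6), (68, 0.4), (70, -37.9), (72, -38.0), (74, -38.0), (76, -39.1), (78, -48.4)]
(-15, 15) [(0,
[... 674 characters left out ...]
90.8), (-38, 188.9), (-36, 205.2), (-34, 206.3), (-32, 207.4), (-30, -25.1), (-28, -25.3), (-26, -25.3), (-24, -25.6), (-22, -25.2), (-20, -25.3), (-18, -24.9), (-16, -25.1), (-14, -25.3), (-12, -25.2), (-10, -25.1), (-8, -25.4), (-6, -25.0), (-4, -25.3), (-2, -25.2), (0, -25.0), (2, -25.0), (4, -25.1), (6, -24.9), (8, -25.0), (10, -25.1), (12, -24.9), (14, -25.3), (16, -25.1), (18, -25.1), (20, -25.1), (22, -24.9), (24, -25.2), (26, -25.1), (28, -25.1), (30, -25.1), (32, -25.1), (34, -25.2), (36, -25.3), (38, -25.3), (40, -25.2), (42, -24.9), (44, -0.6), (46, 1.4), (48, 0.5), (52, -38.2), (54, -38.2), (56, -38.2), (58, -38.2), (60, -39.0), (62, -48.4), (64, -48.2), (66, -48.2), (68, -48.2)]
```

```bash
python3 - <<'E'
from jig import *
go([0.448,0.424,.2],-34)
p=shot("top"); r=robot.tip_of(p,"red"); print(r[:2]); 
for d in r[:2]: print(toplane(p,[d["uv"]],.017))
E
```

```text
tcp [0.5183 0.0692 0.1819] yaw -85.95 q6 1.53 t 7.75
shift mm [-358.9   45.1  -17.8] turn -51.95
[{'uv': [211.5, 273.0], 'conf': 0.68}]
[[0.44778458 0.4341956  0.017     ]]
```

```bash
python3 -m inch '[[-0.03,0.004,-0.01,0],[-0.041,0.005,-0.008,0],[-0.041,0.005,0,0],[-0.041,0.005,0,0],[-0.041,0.005,0,0],[-0.041,0.005,0,0],[-0.041,0.005,0,0],[-0.041,0.005,0,0]]' 0.0854; python3 -m inch '[[-0.03,0.005,0,-6.5],[-0.01,0,0,-6.5],[0,0,0,-6.5],[0,0,0,-6.5],[0,0,0,-6.5],[0,0,0,-6.5],[0,0,0,-6.5],[0,0,0,-6.5]]'; python3 -m inch '[[0,0,0,0],[0,0,0,0],[0,0,0,0],[0,0,0,0]]';python3 - <<'E'
from jig import *
go([0.448,0.424,.2],-34)
p=shot("wrist"); save(p,"red1.png")
for n in ("red","green"):
    for d in robot.tip_of(p,n)[:2]: print(n,round(d["conf"],2),np.round(d["uv"],1),toplane(p,[d["uv"]],.034)[0].round(4))
E
```

```text
time: 8.52
tcp_pos: [0.4577, 0.3839, 0.2017]
ee_rot: [0.732, -0.682, 0.0, 0.0]
contact_force: [0.3, -0.5, 0.5]
gripper_width: 0.0855
time: 9.18
tcp_pos: [0.4495, 0.4214, 0.2015]
ee_rot: [0.957, -0.289, -0.0, 0.0]
contact_force: [-0.5, 1.0, -0.4]
gripper_width: 0.0852
time: 9.52
tcp_pos: [0.4498, 0.4215, 0.2018]
ee_rot: [0.956, -0.293, -0.0, 0.0]
contact_force: [-0.8, 0.4, -0.1]
gripper_width: 0.0854
tcp [0.4498 0.4215 0.2018] yaw -34.05 q6 1.26 t 9.52
shift mm [-2.9 -1.1  1.8] turn -0.05
red 0.6 [ 92.5 151.2] [0.3291 0.5662 0.034 ]
red 0.56 [311.4 209.1] [0.4456 0.4304 0.034 ]
green 0.65 [506.7 334.7] [0.527  0.2348 0.034 ]
green 0.58 [365.8 373. ] [0.3994 0.2732 0.034 ]
```

View pics/red1.png

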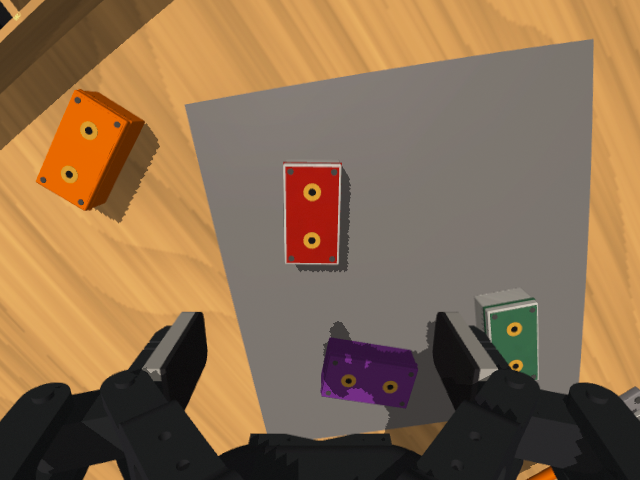

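```bash
cat > mod.py <<'E'
from h import *
def face(p,c,z,lim=300,roi=None):
    hsv=cv2.cvtColor(p["img"],cv2.COLOR_RGB2HSV)
    H,S,V=[hsv[:,:,i].astype(int) for i in range(3)]
    rng=dict(red=((H<5)|(H>175))&(S>150),green=(H>65)&(H<90)&(S>70))
    m=(rng[c]&(V>40)).astype(np.uint8)
    if roi: k=np.zeros_like(m); k[roi[1]:roi[3],roi[0]:roi[2]]=1; m*=k
    else: m[lim:]=0
    m=cv2.morphologyEx(m,cv2.MORPH_OPEN,np.ones((3,3),np.uint8))
    n,l,st,ce=cv2.connectedComponentsWithStats(m)
    for i in sorted(range(1,n),key=lambda i:-st[i,4])[:2]:
        ys,xs=np.where(l==i); q=toplane(p,np.c_[xs,ys],z)[:,:2]*1000
        (cx,cy),(w,h),a=cv2.minAreaRect(q.astype(np.float32))
        if w<h: w,h,a=h,w,a+90
        print(c,"px",st[i,4],ce[i].round(1),"centre mm",round(cx,1),round(cy,1),"size",round(w,1),round(h,1),"long yaw",round(a,1),"grip yaw",round((a+90+90)%180-90,1))
E
python3 - <<'E'
from mod import *
p=shot("wrist"); face(p,"red",.034)
X=cloud(p); print("top z",np.nanmedian(X[200:225,295:330,2]), "mat z",np.nanmedian(X[200:225,400:430,2]))
go([0.4456,0.4275,.05],-34)
E
```

```text
red px 4210 [311.6 214. ] centre mm 442.5 425.4 size 79.9 41.9 long yaw 54.7 grip yaw -35.3
red px 9 [287. 168.] centre mm 448.5 468.5 size 1.6 1.6 long yaw 145.9 grip yaw 55.9
top z 0.036261004082419834 mat z 0.002687394049387143
tcp [0.4499 0.4216 0.202 ] yaw -33.99 q6 1.259 t 9.72
shift mm [ -6.9  -2.5 152. ] turn 0.01
```

```bash
python3 - <<'E'
from mod import *
go([0.4425,0.4254,.007],-35.3)
E

```

```text
tcp [0.4499 0.4216 0.202 ] yaw -33.99 q6 1.259 t 9.72
shift mm [ -8.3   1.  195. ] turn 1.31
```

```bash
python3 -m inch '[[-0.008,0.001,0.02,1.3],[0,0,0.03,0],[0,0,0.03,0],[0,0,0.03,0],[0,0,0.025,0],[0,0,0,0],[0,0,0,0],[0,0,0,0]]'; python3 - <<'E'
from mod import *
go([0.4425,0.4254,.007],-35.3)
p=shot("wrist"); save(p,"red2.png"); face(p,"red",.034,480)
E
```

```text
time: 10.38
tcp_pos: [0.4437, 0.426, 0.0688]
ee_rot: [0.953, -0.303, 0.001, -0.001]
contact_force: [0.1, 0.5, 0.5]
gripper_width: 0.0851
tcp [0.4437 0.426  0.0688] yaw -35.27 q6 1.293 t 10.38
shift mm [-0.7  1.3 61.8] turn 0.03
red px 11294 [322.  276.1] centre mm 442.4 425.2 size 80.2 42.3 long yaw 55.2 grip yaw -34.8
red px 21 [284.7 352.3] centre mm 403.9 404.2 size 2.5 2.1 long yaw 53.2 grip yaw -36.8
```

View pics/red2.png

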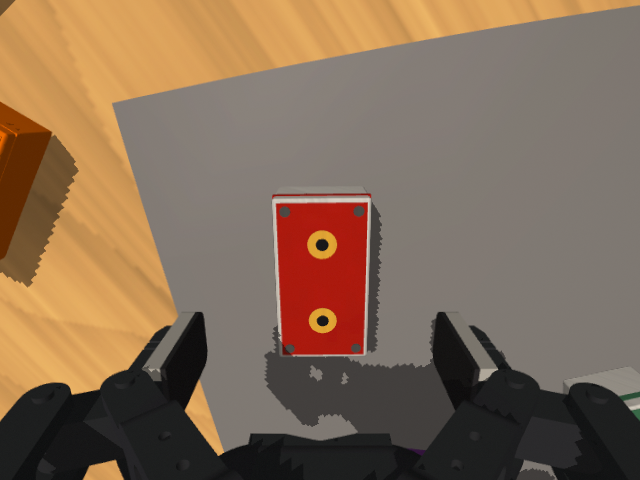

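```bash
python3 -m inch '[[-0.001,0.001,0.02,0],[0,0,0.02,0],[0,0,0.015,0],[0,0,0.006,0],[0,0,0,0],[0,0,0,0]]'; python3 -m inch '[[0,0,0,0],[0,0,0,0],[0,0,0,0],[0,0,0,0],[0,0,0,0]]' 0.03 60; python3 - <<'E'
from mod import *
go([0.4425,0.4254,.007],-35.3)
E
```

```text
time: 10.93
tcp_pos: [0.4423, 0.4258, 0.0077]
ee_rot: [0.953, -0.303, 0.001, -0.001]
contact_force: [-0.2, 0.4, -0.1]
gripper_width: 0.0856
time: 11.35
tcp_pos: [0.4423, 0.4257, 0.0074]
ee_rot: [0.953, -0.303, 0.001, -0.001]
contact_force: [-0.8, 0.1, 5.0]
gripper_width: 0.0452
tcp [0.4423 0.4257 0.0074] yaw -35.26 q6 1.294 t 11.35
shift mm [0.4 0.1 0.4] turn 0.04
```

```bash
python3 -m inch '[[0,0,-0.015,0],[0,0,-0.03,0],[0,0,-0.035,0],[0,0,-0.035,0],[0,0,-0.015,0],[0,0,0,0]]'; python3 - <<'E'
from jig import *
t=jw([[-.001,.034,0]])[0]; t[2]=.14; print(t)
go(t,-86)
p=shot("wrist"); save(p,"red3.png")
E
```

```text
time: 11.85
tcp_pos: [0.4436, 0.4269, 0.1415]
ee_rot: [0.953, -0.303, 0.003, -0.004]
contact_force: [-0.0, 0.3, -0.9]
gripper_width: 0.045
[0.56393072 0.02034742 0.14      ]
tcp [0.4436 0.4269 0.1415] yaw -35.26 q6 1.294 t 11.85
shift mm [332.9 262.6  -0. ] turn 50.74
```

View pics/red3.png

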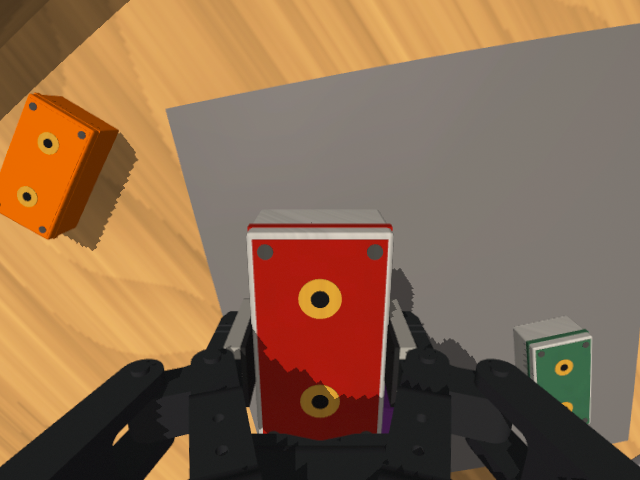

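```bash
python3 -m inch '[[0.015,0.0115,0,0],[0.028,0.022,0,0],[0.03,0.024,0,0],[0.03,0.024,0,0],[0.03,0.024,0,0],[0.03,0.024,0,0],[0.03,0.024,0,0],[0.03,0.024,0,0]]'; python3 -m inch '[[0.03,0.024,0,0],[0.03,0.024,0,0],[0.026,0.019,0,0],[0.015,0.011,0,0],[0.008,0.006,0,6.5],[0,0,0,6.5],[0,0,0,6.5],[0,0,0,6.5]]';python3 -m inch '[[0,0,0,6.5],[0,0,0,6.5],[0,0,0,6.5],[0,0,0,5],[0,0,0,0],[0,0,0,0],[0,0,0,0],[0,0,0,0]]'; python3 - <<'E'
from jig import *
t=jw([[-.001,.034,0]])[0]; t[2]=.14; print(t)
go(t,-86)
p=shot("wrist"); save(p,"red4.png"); q=shot("scene"); save(q,"sc1.png",(200,150,400,330),3)
E
```

```text
time: 12.57
tcp_pos: [0.5191, 0.1492, 0.1326]
ee_rot: [0.953, -0.303, -0.002, 0.001]
contact_force: [0.4, 0.2, -0.9]
gripper_width: 0.0451
time: 13.23
tcp_pos: [0.5594, 0.0194, 0.1322]
ee_rot: [0.859, -0.512, -0.003, 0.001]
contact_force: [0.6, -0.2, -0.6]
gripper_width: 0.0452
time: 13.9
tcp_pos: [0.5609, 0.0198, 0.135]
ee_rot: [0.733, -0.68, -0.001, 0.001]
contact_force: [0.0, -0.6, -1.4]
gripper_width: 0.0448
[0.56393072 0.02034742 0.14      ]
tcp [0.5609 0.0198 0.135 ] yaw -85.69 q6 1.435 t 13.9
shift mm [-0.3 -3.  -5. ] turn 0.31
```

View pics/red4.png

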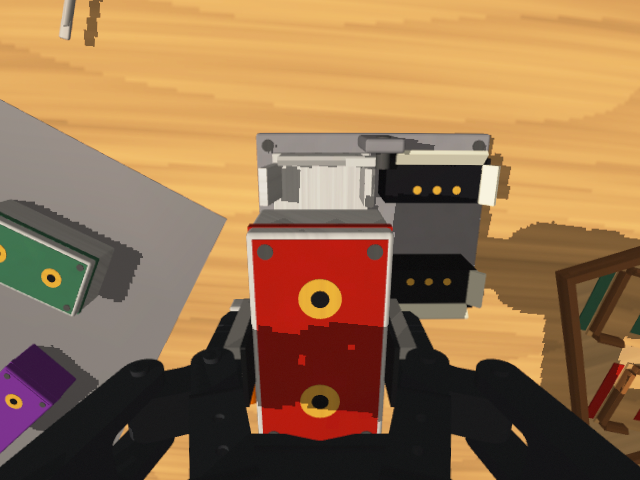

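View pics/sc1.png

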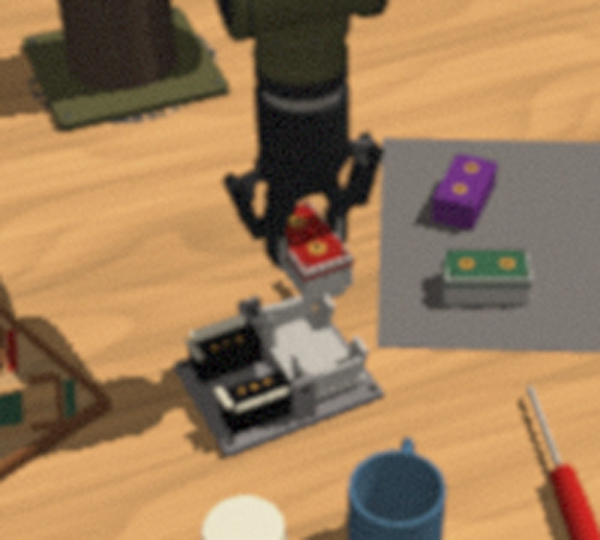

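```bash
cat > pk2.py <<'E'
from pk import *
p=shot("wrist"); q=rep(p)
s0=robot.observe(); t=np.radians(HYAW); d=s0["tcp_pos"][:2]-[HX,HY]; print("tcp in jig mm",(1000*np.array([d[0]*np.cos(t)+d[1]*np.sin(t),-d[0]*np.sin(t)+d[1]*np.cos(t)])).round(2))
n=(abs(q[:,0])<75)&(q[:,1]>-75)&(q[:,1]<85); q=q[n]
def prof(s,ax,r,st=1):
    return [(int(y),round(float(np.median(v)),1)) for y in range(*r,st) if len(v:=s[(s[:,ax]>=y)&(s[:,ax]<y+st)][:,2])>3]
s=q[(q[:,0]>33)&(q[:,0]<42)]; print("y prof",prof(s,1,(2,14)),prof(s,1,(54,80)))
s=q[(q[:,1]>20)&(q[:,1]<50)]; print("x prof",prof(s,0,(36,66)))
s=q[(q[:,1]>-55)&(q[:,1]<-15)]; print("nest x prof",prof(s,0,(-60,-38)),prof(s,0,(38,66)))
s=q[(q[:,0]>28)&(q[:,0]<40)]; print("nest y prof",prof(s,1,(-75,-50)))
T=q[(q[:,2]>50)&(q[:,2]<90)]
print("module: x",np.percentile(T[:,0],[1,99]),"y at x far",np.percentile(T[(T[:,0]>15)][:,1],[1,99]))
E
python3 pk2.py
```

```text
tcp in jig mm [-3.58 33.65]
y prof [(3, 4.4), (4, 5.1), (5, 6.0), (6, 5.9), (7, 4.6), (8, 3.9), (9, -9.4), (10, -25.2), (11, 103.9), (12, 107.3), (13, 107.7)] [(54, 108.4), (55, 105.8), (56, 108.6), (57, 106.0), (58, -23.9), (59, -25.1), (60, -21.6), (61, -17.0), (62, -12.9), (63, -8.1), (64, -3.9), (65, 0.6), (66, 1.8), (67, 1.5), (68, 1.0), (69, 0.9), (70, 0.8), (71, -38.3), (72, -37.8), (73, -38.1), (74, -38.1), (75, -37.9), (76, -38.2), (77, -39.5), (79, -48.2)]
x prof [(36, 113.6), (37, 99.3), (38, 104.9), (39, -25.5), (40, -25.1), (41, -25.1), (44, -1.1), (45, -0.5), (46, 0.4), (47, 1.5), (48, 0.7), (49, -14.0), (50, -38.3), (51, -37.7), (52, -37.9), (53, -37.6), (54, -37.9), (55, -38.0), (56, -38.0), (57, -38.0), (58, -38.0), (59, -38.4), (60, -39.8), (61, -48.2), (62, -48.0), (63, -47.9), (64, -48.0), (65, -48.1)]
nest x prof [(-56, -1.4), (-55, -0.4), (-54, 0.8), (-53, 1.0), (-52, 0.4), (-51, -0.7), (-50, -1.6), (-49, -2.4), (-48, -3.6), (-47, -5.1), (-46, -6.2), (-45, -6.7), (-44, -6.7), (-43, -6.5), (-42, -6.8), (-41, -6.6), (-40, -6.4), (-39, -6.8)] [(38, -6.5), (39, -6.7), (40, -6.5), (41, -6.5), (42, -6.7), (43, -6.6), (44, -6.3), (45, -4.4), (46, -3.3), (47, -2.4), (48, -1.4), (49, -0.4), (50, 0.3), (51, 0.7), (52, -0.6), (53, -1.4), (54, -38.3), (55, -38.0), (56, -38.1), (57, -38.2), (58, -38.1), (59, -38.0), (60, -38.5), (61, -46.9), (62, -48.0), (63, -48.2), (64, -48.1), (65, -48.1)]
nest y prof [(-71, -1.0), (-70, 0.0), (-69, 1.1), (-68, 0.7), (-67, -0.0), (-66, -1.0), (-65, -2.1), (-64, -3.2), (-63, -3.9), (-62, -5.3), (-61, -6.6), (-60, -6.6), (-59, -6.8), (-58, -6.5), (-57, -6.7), (-56, -6.5), (-55, -6.5), (-54, -6.7), (-53, -6.5), (-52, -6.6), (-51, -6.7)]
module: x [37.4393827  38.18141468] y at x far [13.1048633  56.97558179]
```

```bash
python3 -m inch '[[0.0005,-0.0028,0.01,0.2],[0,0,0.02,0],[0,0,0.02,0],[0,0,0.01,0],[0,0,0,0],[0,0,0,0],[0,0,0,0],[0,0,0,0]]'; python3 pk2.py; python3 - <<'E'
from jig import *
p=shot("wrist"); save(p,"red5.png",(160,100,560,400),2)
E
```

```text
time: 14.72
tcp_pos: [0.5655, 0.0195, 0.0775]
ee_rot: [0.732, -0.682, 0.001, -0.001]
contact_force: [-0.6, 0.2, -1.2]
gripper_width: 0.0447
tcp in jig mm [ 0.41 33.  ]
y prof [(3, 4.2), (4, 4.8), (5, 5.7), (6, 5.5), (7, 4.7), (8, 3.6), (9, -10.7), (10, -24.9), (11, 54.4), (12, 55.3), (13, 55.5)] [(54, 55.5), (55, 55.2), (56, 54.8), (57, -24.4), (58, -25.3), (59, -24.5), (60, -21.4), (61, -16.7), (62, -12.4), (63, -8.0), (64, -3.6), (65, 0.7), (66, 1.8), (67, 1.4), (68, 1.0), (69, 0.8), (70, 0.4), (71, -38.3), (72, -38.2), (73, -38.2), (74, -38.5), (75, -38.5), (76, -38.7), (77, -39.5), (79, -48.0)]
x prof [(36, 56.1), (37, 56.1), (38, 56.2), (39, 56.1), (40, 55.9), (41, 43.6), (42, 45.6), (44, -1.2), (45, -0.3), (46, 0.8), (47, 1.5), (48, 0.1), (49, -14.0), (50, -37.9), (51, -38.0), (52, -38.0), (53, -38.1), (54, -38.2), (55, -38.1), (56, -38.1), (57, -38.1), (58, -38.2), (59, -38.3), (60, -39.9), (61, -48.0), (62, -48.2), (63, -48.1), (64, -48.0), (65, -48.2)]
nest x prof [(-50, -3.5), (-49, -3.1), (-48, -3.9), (-47, -5.2), (-46, -6.4), (-45, -6.7), (-44, -6.6), (-43, -6.6), (-42, -6.7), (-41, -6.6), (-40, -6.8), (-39, -6.8)] [(38, -6.6), (39, -6.5), (40, -6.6), (41, -6.6), (42, -6.7), (43, -6.6), (44, -6.3), (45, -4.4), (46, -3.6), (47, -2.5), (48, -1.7), (49, -1.2), (50, -0.3), (51, 0.5), (52, -0.2), (53, -1.1), (54, -38.1), (55, -38.2), (56, -38.1), (57, -38.1), (58, -38.1), (59, -38.1), (60, -38.5), (61, -41.2), (62, -48.1), (63, -48.1), (64, -48.0), (65, -48.2)]
nest y prof [(-71, -0.9), (-70, 0.1), (-69, 1.0), (-68, 0.8), (-67, -0.4), (-66, -1.2), (-65, -2.2), (-64, -3.1), (-63, -4.5), (-62, -5.7), (-61, -6.6), (-60, -6.6), (-59, -6.7), (-58, -6.6), (-57, -6.5), (-56, -6.6), (-55, -6.5), (-54, -6.5), (-53, -6.6), (-52, -6.5), (-51, -6.5)]
module: x [-34.06443037  41.89039855] y at x far [11.75684304 56.47605387]
```

View pics/red5.png

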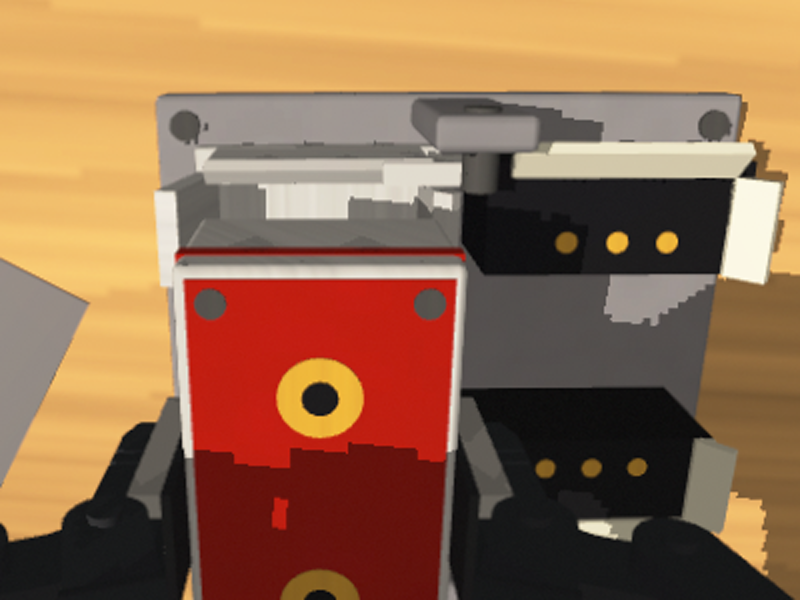

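```bash
python3 -m inch '[[-0.0004,0.001,0.003,0],[0,0,0.01,0],[0,0,0.01,0],[0,0,0.01,0],[0,0,0.008,0],[0,0,0,0],[0,0,0,0]]'; python3 - <<'E'
from jig import *
t=jw([[-.001,.034,0]])[0]; t[2]=.0304
go(t,-86); print(robot.observe()["contact_force"])
E
```

```text
time: 15.4
tcp_pos: [0.5626, 0.0199, 0.0339]
ee_rot: [0.732, -0.682, -0.001, 0.001]
contact_force: [-0.5, -0.5, -1.9]
gripper_width: 0.0454
tcp [0.5626 0.0199 0.0339] yaw -85.96 q6 1.44 t 15.4
shift mm [-0.4 -1.3  3.5] turn 0.04
[-0.54897353 -0.51955916 -1.88374718]
```

```bash
python3 -m inch '[[0,0,0.002,0],[0,0,0.0015,0],[0,0,0,0],[0,0,0,0]]'; python3 -m inch '[[0,0,0,0],[0,0,0,0],[0,0,0,0],[0,0,0,0]]' 0.06;  python3 - <<'E'
from jig import *
s=robot.observe(); print(s["tcp_pos"],s["contact_force"],s["gripper_width"])
E
```

```text
time: 15.73
tcp_pos: [0.5632, 0.0198, 0.0316]
ee_rot: [0.732, -0.682, -0.0, 0.0]
contact_force: [0.3, 0.6, -2.3]
gripper_width: 0.045
time: 16.07
tcp_pos: [0.5636, 0.0198, 0.0319]
ee_rot: [0.732, -0.682, 0.0, -0.0]
contact_force: [-0.5, 0.6, 1.1]
gripper_width: 0.0599
[0.56359695 0.01984651 0.03187363] [-0.50318439  0.57970004  1.07100279] 0.059909750135569026
```

```bash
python3 -m inch '[[0,0,-0.015,0],[0,0,-0.03,0],[0,0,-0.035,0],[0,0,-0.035,0],[0,0,-0.015,0],[0,0,0,0],[0,0,0,0],[0,0,0,0]]' ; cat > seat.py <<'E'
from pk import *
from mod import face
import sys
p=shot("wrist"); q=rep(p); c=sys.argv[1]
save(p,sys.argv[2],(170,60,570,360),2)
face(p,c,.059,330)
n=(q[:,0]>-42)&(q[:,0]<41)&(q[:,1]>12)&(q[:,1]<56)&(q[:,2]<40)&(q[:,2]>-15); f=q[n]
print("top plane",np.linalg.lstsq(np.c_[f[:,:2],np.ones(len(f))],f[:,2],rcond=None)[0],"expect z 7+2", len(f))
g=q[(q[:,2]>7)&(q[:,2]<20)&(abs(q[:,0])<60)&(q[:,1]>5)&(q[:,1]<70)]; print("x",np.percentile(g[:,0],[.5,99.5]),"y",np.percentile(g[:,1],[.5,99.5]))
b=bar(0); go(b-[0,0,.019],-86)
E
python3 seat.py red red6.png
```

```text
time: 16.73
tcp_pos: [0.5623, 0.0199, 0.16]
ee_rot: [0.732, -0.682, -0.001, 0.001]
contact_force: [0.0, -0.3, -1.1]
gripper_width: 0.0598
red px 6499 [319.9 233.5] centre mm 562.4 20.8 size 79.4 41.8 long yaw 4.0 grip yaw -86.0
red px 25 [351.3 178.2] centre mm 601.8 4.2 size 3.2 2.5 long yaw 5.3 grip yaw -84.7
top plane [-3.00149980e-02  2.00510638e-03  8.82283649e+00] expect z 7+2 8525
x [-55.24575117  56.77028335] y [ 6.08322396 57.33673001]
tcp [0.562  0.0199 0.1592] yaw -85.96 q6 1.44 t 16.78
shift mm [-51.3  91.5 135.6] turn 0.04
```

View pics/red6.png

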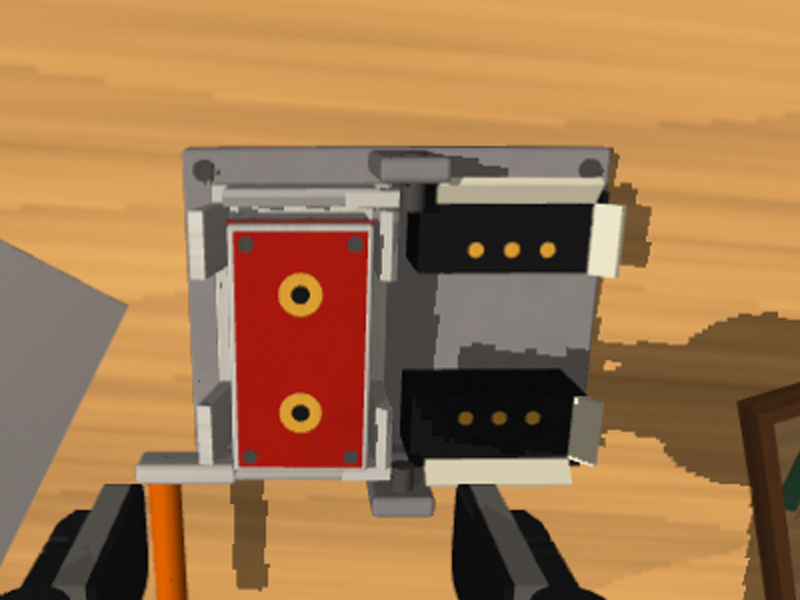

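```bash
python3 - <<'E'
from pk import *
p=shot("wrist"); q=rep(p)
for x in range(-42,43,6):
    f=q[(abs(q[:,0]-x)<2)&(q[:,1]>16)&(q[:,1]<52)]; print(x,np.median(f[:,2]).round(2),end="; ")
p=robot.read_camera("wrist")
E
```

```text
-42 9.03; -36 9.34; -30 9.28; -24 9.37; -18 9.38; -12 9.29; -6 9.19; 0 9.24; 6 190.83; 12 196.78; 18 9.53; 24 9.3; 30 9.16; 36 9.2; 42 -24.4;
```

```bash
python3 -m inch '[[-0.01,0.018,0,0],[-0.012,0.023,0,0],[-0.014,0.025,0,0],[-0.014,0.0255,0.02,0],[0,0,0.03,0],[0,0,0.03,0],[0,0,0.03,0],[0,0,0.0246,0]]' 0.05; python3 -m inch '[[0,0,0,0],[0,0,0,0],[0,0,0,0]]';  python3 - <<'E'
from jig import *
b=bar(0); go(b-[0,0.0014,.019],-86)
p=shot("wrist"); save(p,"bar1.png",(140,140,500,480),1.6)
E
```

```text
time: 17.55
tcp_pos: [0.4664, 0.0634, 0.0238]
ee_rot: [0.732, -0.682, -0.001, 0.001]
contact_force: [1.0, 0.5, -0.1]
gripper_width: 0.0498
time: 17.8
tcp_pos: [0.4692, 0.0633, 0.0277]
ee_rot: [0.732, -0.682, 0.0, -0.0]
contact_force: [0.6, 0.4, 0.3]
gripper_width: 0.0499
tcp [0.4692 0.0633 0.0277] yaw -85.96 q6 1.521 t 17.8
shift mm [-0.2  2.6  3.7] turn 0.04
```

View pics/bar1.png

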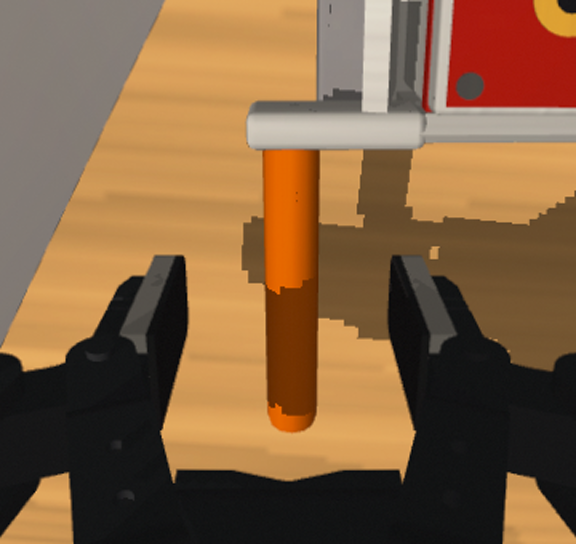

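```bash
python3 -m inch '[[0,0.001,0.003,0],[0,0,0,0],[0,0,0,0],[0,0,0,0]]' 0 50; python3 -m inch '[[0,0,0,0],[0,0,0,0]]'; python3 - <<'E'
from jig import *
b=bar(0); go(b-[0,0.0014,.019],-86)
arc(0,3.14,24)
E
```

```text
time: 18.18
tcp_pos: [0.4682, 0.0624, 0.0249]
ee_rot: [0.732, -0.681, 0.001, 0.0]
contact_force: [-0.7, -4.6, 2.4]
gripper_width: 0.0104
time: 18.35
tcp_pos: [0.4682, 0.0624, 0.0249]
ee_rot: [0.732, -0.682, 0.001, 0.0]
contact_force: [-0.7, -6.3, 4.7]
gripper_width: 0.0101
tcp [0.4682 0.0624 0.0249] yaw -85.93 q6 1.521 t 18.35
shift mm [-0.9  1.5  0.8] turn 0.07
[[-0.2, 0, -11.1], [1.3, 0, -11.1], [2.7, 0, -10.8], [4.1, 0, -10.4], [5.4, 0, -9.8], [6.6, 0, -9.0], [7.7, 0, -8.0], [8.7, 0, -6.9], [9.6, 0, -5.7], [10.2, 0, -4.4], [10.7, 0, -3.1], [11.0, 0, -1.6], [11.1, 0, -0.2], [11.1, 0, 1.3], [10.8, 0, 2.7], [10.4, 0, 4.1], [9.8, 0, 5.4], [9.0, 0, 6.6], [8.0, 0, 7.7], [6.9, 0, 8.7], [5.7, 0, 9.6], [4.5, 0, 10.2], [3.1, 0, 10.7], [1.7, 0, 11.0]]
```

```bash
python3 - <<'E'
from jig import *
arc(1.57,2.77,7); arc(2.77,3.16,4)
E
```

```text
[[14.6, 0, 0.0], [14.4, 0, 2.5], [13.7, 0, 4.9], [12.7, 0, 7.2], [11.3, 0, 9.3], [9.5, 0, 11.1], [7.5, 0, 12.5]]
[[3.3, 0, 7.6], [2.5, 0, 7.9], [1.7, 0, 8.1], [0.9, 0, 8.3]]
```

```bash
python3 -m inch '[[-0.0002,0,-0.0111,0],[0.0013,0,-0.0111,0],[0.0027,0,-0.0108,0],[0.0041,0,-0.0104,0],[0.0054,0,-0.0098,0],[0.0066,0,-0.009,0],[0.0077,0,-0.008,0],[0.0087,0,-0.0069,0]]'
```

```text
time: 19.02
tcp_pos: [0.4703, 0.0317, 0.1026]
ee_rot: [0.731, -0.682, -0.004, -0.005]
contact_force: [-3.5, 19.7, 11.1]
gripper_width: 0.01
```

```bash
python3 -m inch '[[0.0096,0,-0.0057,0],[0.0102,0,-0.0044,0],[0.0107,0,-0.0031,0],[0.011,0,-0.0016,0],[0.0146,0,0,0],[0.0144,0,0.0025,0],[0.0137,0,0.0049,0],[0.0127,0,0.0072,0]]';python3 -m inch '[[0.0113,0,0.0093,0],[0.0095,0,0.0111,0],[0.0075,0,0.0125,0],[0.0033,0,0.0076,0],[0.0025,0,0.0079,0],[0.0017,0,0.0081,0],[0.0009,0,0.0083,0],[0,0,0.002,0]]'; python3 -m inch '[[0,0,0,0],[0,0,0,0],[0,0,0,0]]'; python3 - <<'E'
from jig import *
b=bar(3.1416); go(b-[0,0.0014,.019],-86)
p=shot("scene"); save(p,"flip1.png",(220,180,380,320),4)
p=shot("wrist"); save(p,"flip1w.png")
E
```

```text
time: 19.68
tcp_pos: [0.4788, -0.0693, 0.1039]
ee_rot: [0.731, -0.682, 0.001, -0.003]
contact_force: [0.2, 6.0, 8.1]
gripper_width: 0.0102
time: 20.35
tcp_pos: [0.4816, -0.1071, 0.0353]
ee_rot: [0.731, -0.682, 0.002, -0.001]
contact_force: [2.8, -1.9, 6.8]
gripper_width: 0.0101
time: 20.6
tcp_pos: [0.4816, -0.107, 0.0355]
ee_rot: [0.732, -0.682, 0.003, -0.001]
contact_force: [5.7, -3.5, -0.4]
gripper_width: 0.0105
tcp [ 0.4816 -0.107   0.0355] yaw -85.97 q6 1.173 t 20.6
shift mm [-0.9  3.1 -2.5] turn 0.03
```

View pics/flip1.png

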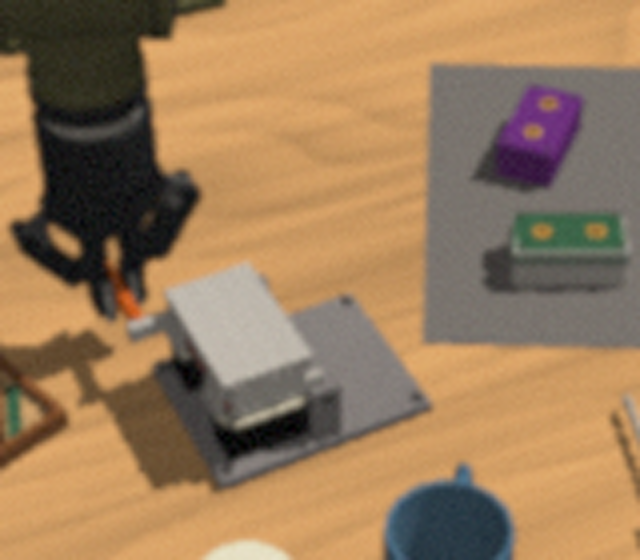

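View pics/flip1w.png

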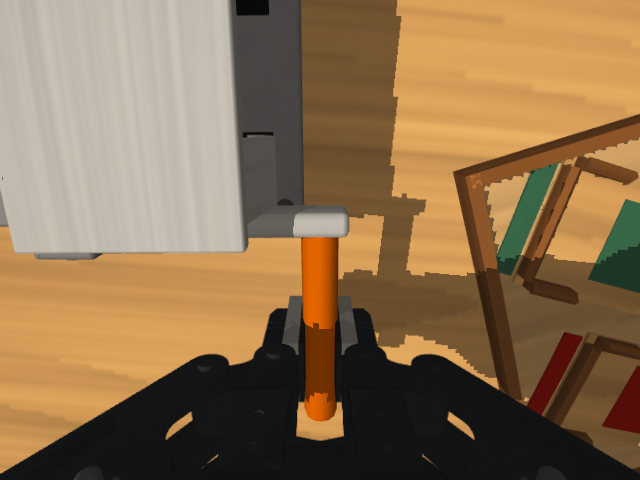

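```bash
python3 - <<'E'
from pk import *
p=shot("wrist"); q=rep(p)
f=q[(q[:,0]>-45)&(q[:,0]<30)&(q[:,1]<-15)&(q[:,1]>-55)&(q[:,2]>15)&(q[:,2]<60)]
r=np.linalg.lstsq(np.c_[f[:,:2],np.ones(len(f))],f[:,2],rcond=None)[0]; print(r,len(f)); print("z at nest centre",r@[0,-35,1])
E
```

```text
[-4.45652927e-04  7.02923652e-04  3.49556007e+01] 38294
z at nest centre 34.93099836217368
```

```bash
python3 -m inch '[[-0.0007,0,-0.005,0],[-0.001,0,-0.006,0],[-0.0031,0,-0.0107,0],[-0.0045,0,-0.0102,0],[-0.0057,0,-0.0096,0],[-0.0069,0,-0.0087,0],[-0.008,0,-0.0077,0],[-0.009,0,-0.0066,0]]';python3 -m inch '[[-0.0098,0,-0.0054,0],[-0.0104,0,-0.0041,0],[-0.0108,0,-0.0027,0],[-0.0111,0,-0.0013,0],[-0.0111,0,0.0002,0],[-0.011,0,0.0016,0],[-0.0107,0,0.0031,0],[-0.0102,0,0.0044,0]]';python3 -m inch '[[-0.0096,0,0.0057,0],[-0.0087,0,0.0069,0],[-0.0077,0,0.008,0],[-0.0066,0,0.009,0],[-0.0054,0,0.0098,0],[-0.0041,0,0.0104,0],[-0.0027,0,0.0108,0],[-0.0013,0,0.0111,0]]'; python3 -m inch '[[0.0002,0,0.0111,0],[0,0,0,0],[0,0,0,0]]'; python3 - <<'E'
from jig import *
b=bar(0); go(b-[0,0.0014,.019],-86)
E
```

```text
time: 21.42
tcp_pos: [0.4789, -0.0716, 0.1022]
ee_rot: [0.732, -0.681, 0.006, 0.002]
contact_force: [-1.8, -16.6, 11.7]
gripper_width: 0.0101
time: 22.08
tcp_pos: [0.4727, 0.0167, 0.1056]
ee_rot: [0.732, -0.682, 0.003, -0.001]
contact_force: [2.3, -4.6, 5.0]
gripper_width: 0.0102
time: 22.75
tcp_pos: [0.4692, 0.0627, 0.0325]
ee_rot: [0.732, -0.681, 0.002, -0.0]
contact_force: [2.1, -7.9, 5.2]
gripper_width: 0.0101
time: 23.0
tcp_pos: [0.4691, 0.0624, 0.0208]
ee_rot: [0.732, -0.681, 0.002, -0.001]
contact_force: [5.3, -4.4, -1.6]
gripper_width: 0.01
tcp [0.4691 0.0624 0.0208] yaw -85.92 q6 1.521 t 23.0
shift mm [-1.   2.4 -3.2] turn 0.08
```

```bash
python3 -m inch '[[0,0,0.003,0],[0,0,0.002,0],[0,0,0,0],[0,0,0,0]]';  python3 -m inch '[[0,0,-0.003,0],[0,0,0,0],[0,0,0,0],[0,0,0,0]]' 0.06; python3 -m inch '[[0,0,-0.03,0],[0,0,-0.03,0],[0,0,-0.03,0],[0.015,-0.02,-0.03,0],[0.025,-0.03,-0.01,0],[0.025,-0.02,0,0],[0.015,-0.01,0,0],[0,0,0,0]]'; python3 -m inch '[[0,0,0,0],[0,0,0,0],[0,0,0,0],[0,0,0,0]]'; python3 - <<'E'
from pk import *
p=shot("wrist"); save(p,"n1.png"); q=rep(p)
f=q[(abs(q[:,0])<20)&(q[:,1]>15)&(q[:,1]<55)&(q[:,2]<5)]; print("pocket floor plane",np.linalg.lstsq(np.c_[f[:,:2],np.ones(len(f))],f[:,2],rcond=None)[0],len(f))
f=q[(abs(q[:,0])<20)&(q[:,1]<-20)&(q[:,1]>-50)&(q[:,2]>5)&(q[:,2]<45)]; print("module plane",np.linalg.lstsq(np.c_[f[:,:2],np.ones(len(f))],f[:,2],rcond=None)[0],len(f), "expect 25.5+2")
g=q[(q[:,2]>20)&(q[:,2]<33)&(q[:,1]<10)]; (c,s,a)=cv2.minAreaRect(g[:,:2].astype(np.float32)); print("mod rect",c,s,a)
go(jw([[0,-.035,0]])[0],-86)
E
```

```text
time: 23.33
tcp_pos: [0.4693, 0.0624, 0.0196]
ee_rot: [0.732, -0.681, 0.001, 0.0]
contact_force: [-9.6, -6.0, 27.9]
gripper_width: 0.0098
time: 23.67
tcp_pos: [0.4665, 0.0634, 0.0175]
ee_rot: [0.732, -0.682, -0.001, 0.0]
contact_force: [-0.7, -0.1, -0.1]
gripper_width: 0.0579
time: 24.33
tcp_pos: [0.5546, -0.0132, 0.148]
ee_rot: [0.731, -0.683, 0.0, 0.0]
contact_force: [-0.5, -0.5, -0.3]
gripper_width: 0.0595
time: 24.67
tcp_pos: [0.552, -0.0101, 0.1478]
ee_rot: [0.732, -0.681, -0.0, 0.0]
contact_force: [0.1, -1.0, 0.5]
gripper_width: 0.0602
pocket floor plane [ 1.18627383e-04 -5.48450749e-04 -2.51293107e+01] 3269
module plane [-2.07540330e-03  1.69076328e-03  2.75737021e+01] 3589 expect 25.5+2
mod rect (-1.5544281005859375, -37.352325439453125) (83.87947845458984, 46.40037155151367) 0.2813960611820221
tcp [ 0.5523 -0.0102  0.148 ] yaw -85.9 q6 1.383 t 24.72
shift mm [ 39.4 -14.8  98. ] turn 0.1
```

View pics/n1.png

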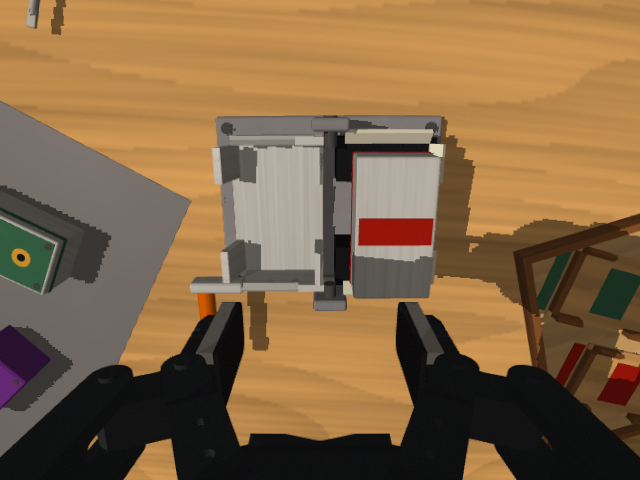

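```bash
python3 - <<'E'
from jig import *
t=jw([[-.0016,-.0387,0]])[0]; t[2]=.0475
go(t,-85.8)
E
```

```text
tcp [ 0.5523 -0.0102  0.148 ] yaw -85.9 q6 1.383 t 24.72
shift mm [ 43.1 -13.2 100.5] turn -0.1
```

```bash
python3 -m inch '[[0.014,-0.0043,0.005,0],[0.0145,-0.0045,0.015,0],[0.0145,-0.0044,0.02,0],[0,0,0.02,0],[0,0,0,0],[0,0,0,0],[0,0,0,0],[0,0,0,0]]' 0.065; python3 - <<'E'
from jig import *
t=jw([[-.0016,-.0387,0]])[0]; t[2]=.0475
go(t,-85.8)
p=shot("wrist"); save(p,"n2.png",(120,120,520,480),1.5)
E
```

```text
time: 25.38
tcp_pos: [0.5701, -0.0529, 0.0899]
ee_rot: [0.732, -0.682, 0.001, -0.001]
contact_force: [0.4, 0.7, 0.4]
gripper_width: 0.0649
tcp [ 0.5701 -0.0529  0.0899] yaw -85.93 q6 1.313 t 25.38
shift mm [-0.8  1.8 42.4] turn -0.13
```

View pics/n2.png

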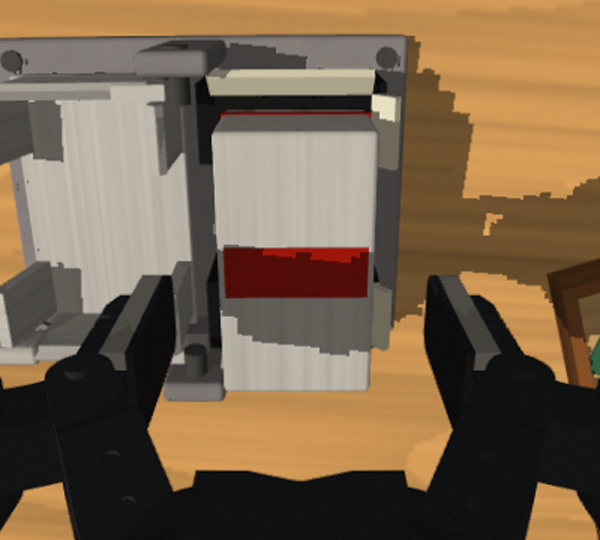

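```bash
python3 -m inch '[[-0.0006,0.001,0.012,0],[0,0,0.012,0],[0,0,0.01,0],[0,0,0.007,0],[0,0,0,0],[0,0,0,0]]' ; python3 -m inch '[[0,0,0,0],[0,0,0,0],[0,0,0,0],[0,0,0,0]]' 0.03 60; python3 -m inch '[[0,0,-0.01,0],[0,0,-0.02,0],[0,0,-0.03,0],[0,0,-0.03,0],[0,0,-0.01,0],[0,0,0,0]]'; python3 - <<'E'
from jig import *
s=robot.observe(); print(s["contact_force"],s["gripper_width"])
# red slot first est, grip yaw -10.5
go([.425,-.285,.14],-10.5)
E
```

```text
time: 25.93
tcp_pos: [0.5673, -0.0522, 0.0461]
ee_rot: [0.732, -0.682, -0.001, 0.001]
contact_force: [0.7, -0.7, -0.1]
gripper_width: 0.0651
time: 26.27
tcp_pos: [0.5687, -0.0525, 0.048]
ee_rot: [0.732, -0.682, 0.001, -0.0]
contact_force: [0.9, -0.5, 1.0]
gripper_width: 0.0452
time: 26.77
tcp_pos: [0.5704, -0.0528, 0.1515]
ee_rot: [0.732, -0.682, 0.003, -0.002]
contact_force: [0.7, -0.0, -1.4]
gripper_width: 0.0452
[ 0.72899155 -0.01691296 -1.42377353] 0.04515172545590644
tcp [ 0.5704 -0.0528  0.1515] yaw -85.96 q6 1.314 t 26.77
shift mm [221.4 161.5  10.8] turn -75.46
```

```bash
python3 -m inch '[[0.015,0.011,0,0],[0.028,0.02,0,0],[0.034,0.025,0,0],[0.034,0.025,0,0],[0.034,0.025,0,0],[0.034,0.025,0,0],[0.027,0.02,0,0],[0.015,0.011,0,-6]]'; python3 -m inch '[[0,0,0,-7],[0,0,0,-7],[0,0,0,-7],[0,0,0,-7],[0,0,0,-7],[0,0,0,-7],[0,0,0,-7],[0,0,0,-7]]'; python3 -m inch '[[0,0,0,-7],[0,0,0,-6.5],[0,0,0,0],[0,0,0,0],[0,0,0,0],[0,0,0,0]]'; python3 - <<'E'
from jig import *
go([.425,-.285,.14],-10.5)
p=shot("wrist"); save(p,"s1.png")
import slots; slots.meas(p)
E
```

```text
time: 27.43
tcp_pos: [0.42, -0.2841, 0.1448]
ee_rot: [0.766, -0.643, -0.002, 0.001]
contact_force: [0.3, -0.6, -1.1]
gripper_width: 0.0451
time: 28.1
tcp_pos: [0.422, -0.2815, 0.1446]
ee_rot: [0.979, -0.205, -0.002, -0.001]
contact_force: [-0.3, -0.7, -1.1]
gripper_width: 0.0449
time: 28.6
tcp_pos: [0.4229, -0.2822, 0.1465]
ee_rot: [0.996, -0.092, -0.001, -0.0]
contact_force: [-0.0, 0.3, -1.0]
gripper_width: 0.0449
tcp [ 0.4229 -0.2822  0.1465] yaw -10.55 q6 -0.51 t 28.6
shift mm [2.6 2.4 6.5] turn -0.05
red few
yellow few
green [(np.int32(2282), [437.3, 161.9]), (np.int32(1072), [441.8, 77.4]), (np.int32(493), [430.0, 241.2])]
  centre [ 0.5114 -0.2505] strips mid [ 0.5102 -0.2516] sep 0.1148 yaw 80.0
  rect ((511.3855895996094, -250.74798583984375), (28.931747436523438, 39.22819900512695), 78.42218780517578)
blue few
```

View pics/s1.png

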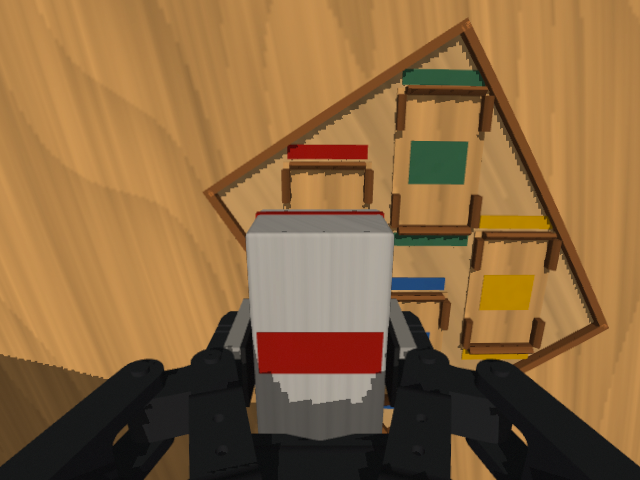

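```bash
cat > sl2.py <<'E'
from h import *
def run(c=None):
    p=shot("wrist"); s=robot.observe()
    X=cloud(p).reshape(-1,3); C=p["img"].reshape(-1,3); ok=~np.isnan(X[:,2]); X=X[ok];C=C[ok]
    M=R.from_quat(s["ee_rot"]).as_matrix()
    q=(X-s["tcp_pos"])@M*1000   # tool frame mm
    z=X[:,2]*1000
    # module: top back plane
    m=(q[:,2]<0)&(q[:,2]>-45)&(abs(q[:,0])<30)&(q[:,1]<10)&(q[:,1]>-60)&(C.min(1)>60)&(np.ptp(C.astype(int),axis=1)<30)
    print("module top z",np.median(z[m]),"x",np.percentile(q[m][:,0],[1,99]).round(1),"far y",np.percentile(q[m][:,1],[.5,1]).round(1))
    def prof(sel,ax,r,st=1):
        return [(y,round(float(np.median(v)),1)) for y in range(*r,st) if len(v:=z[sel&(q[:,ax]>=y)&(q[:,ax]<y+st)])>2]
    print("side rims (tool x)",prof((q[:,1]<-28)&(q[:,1]>-38),0,(-40,-18)),prof((q[:,1]<-28)&(q[:,1]>-38),0,(18,42)))
    print("far rim (tool y)",prof((abs(q[:,0])<18),1,(-72,-38)))
run()
E
python3 sl2.py
```

```text
module top z 176.0391475117476 x [-28.6  26. ] far y [-44.2 -44.2]
side rims (tool x) [(-40, 9.7), (-39, 9.7), (-38, 10.1), (-37, 9.8), (-36, 9.6), (-35, 9.9), (-34, 10.0), (-33, 10.0), (-32, 10.0), (-31, 9.8), (-29, 19.9), (-28, 20.9), (-27, 21.8), (-26, 20.5), (-25, 175.2), (-24, 175.9), (-23, 176.0), (-22, 176.1), (-21, 176.0), (-20, 176.0), (-19, 176.1)] [(18, 176.0), (19, 176.0), (20, 175.8), (21, 12.2), (22, 11.4), (23, 12.1), (24, 11.8), (25, 11.8), (26, 11.8), (27, 11.5), (28, 12.0), (29, 17.6), (30, 19.8), (31, 21.2), (32, 21.4), (33, 21.1), (34, 20.3), (36, 9.7), (37, 9.5), (38, 9.7), (39, 10.1), (40, 9.4), (41, 9.8)]
far rim (tool y) [(-72, 10.9), (-71, 10.2), (-70, 10.8), (-69, 10.3), (-68, 10.7), (-67, 10.1), (-66, 9.9), (-65, 10.1), (-64, 10.2), (-63, 9.9), (-62, 10.0), (-61, 10.1), (-60, 10.1), (-59, 11.1), (-58, 11.4), (-57, 11.4), (-56, 11.0), (-55, 11.1), (-54, 10.7), (-53, 11.2), (-52, 10.9), (-51, 11.1), (-50, 10.5), (-49, 19.8), (-48, 21.4), (-47, 21.2), (-46, 20.4), (-45, 158.6), (-44, 166.2), (-43, 176.0), (-42, 176.1), (-41, 175.9), (-40, 176.1), (-39, 176.0)]
```

```bash
python3 -m inch '[[0.0036,0.0022,0.02,0],[0,0,0.03,0],[0,0,0.03,0],[0,0,0.015,0],[0,0,0,0],[0,0,0,0],[0,0,0,0],[0,0,0,0]]'; python3 sl2.py; python3 - <<'E'
from h import *
go([.4255,-.2853,.0165],-10.5)
p=shot("wrist"); save(p,"s2.png")
E
```

```text
time: 29.37
tcp_pos: [0.4276, -0.2863, 0.0544]
ee_rot: [0.996, -0.091, 0.002, 0.001]
contact_force: [-0.1, 0.0, -0.8]
gripper_width: 0.0449
module top z 83.59257021840213 x [-28.8  26.1] far y [-44.1 -44. ]
side rims (tool x) [(-40, 10.0), (-39, 9.9), (-38, 9.9), (-37, 10.0), (-36, 10.0), (-34, 20.2), (-33, 21.4), (-32, 21.6), (-31, 20.5), (-30, 19.4), (-29, 15.8), (-28, 12.0), (-27, 11.9), (-26, 11.8), (-25, 82.7), (-24, 83.4), (-23, 83.5), (-22, 83.5), (-21, 83.5), (-20, 83.6), (-19, 83.5)] [(18, 83.8), (19, 83.6), (20, 83.5), (21, 81.6), (22, 12.0), (23, 12.6), (24, 19.2), (25, 20.2), (26, 20.8), (27, 21.5), (28, 20.5), (29, 19.9), (31, 9.7), (32, 9.8), (33, 9.9), (34, 9.8), (35, 9.8), (36, 9.8), (37, 9.7), (38, 9.9), (39, 9.9), (40, 9.6), (41, 9.7)]
far rim (tool y) [(-72, 10.1), (-71, 10.0), (-70, 10.0), (-69, 10.1), (-68, 9.9), (-67, 9.9), (-66, 9.9), (-65, 10.0), (-64, 10.1), (-63, 10.4), (-62, 11.1), (-61, 11.0), (-60, 11.0), (-59, 11.1), (-58, 10.9), (-57, 11.0), (-56, 11.0), (-55, 11.1), (-54, 11.1), (-53, 10.5), (-52, 13.2), (-51, 20.9), (-50, 21.5), (-49, 20.7), (-48, 19.6), (-47, 18.7), (-46, 12.9), (-45, 59.1), (-44, 72.1), (-43, 83.3), (-42, 83.4), (-41, 83.4), (-40, 83.5), (-39, 83.4)]
tcp [ 0.4276 -0.2863  0.0544] yaw -10.46 q6 -0.512 t 29.42
shift mm [-2.4 -0.7 37.9] turn 0.04
```

View pics/s2.png

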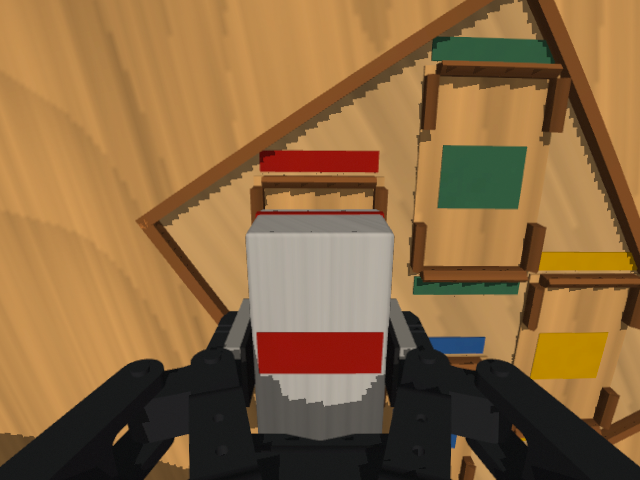

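```bash
python3 -m inch '[[0,0,0.012,0],[0,0,0.012,0],[0,0,0.008,0],[0,0,0.004,0],[0,0,0,0],[0,0,0,0],[0,0,0,0]]'; python3 - <<'E'
from h import *
s=robot.observe(); print(s["tcp_pos"],s["contact_force"])
E
```

```text
time: 30.05
tcp_pos: [0.4258, -0.2849, 0.0163]
ee_rot: [0.996, -0.091, -0.001, -0.001]
contact_force: [-3.5, 2.6, 9.1]
gripper_width: 0.0449
[ 0.42583947 -0.28485524  0.0163474 ] [-3.54784107  2.62832889  9.07173243]
```

```bash
python3 -m inch '[[0,0,-0.001,0],[0,0,0,0],[0,0,0,0],[0,0,0,0]]' 0.06; python3 -m inch '[[0,0,-0.015,0],[0,0,-0.03,0],[0,0,-0.035,0],[0,0,-0.035,0],[0,0,-0.02,0],[0,0,0,0],[0,0,0,0],[0,0,0,0]]'; cat > chk.py <<'E'
from h import *
import sys
p=shot("wrist"); save(p,sys.argv[1]); s=robot.observe()
X=cloud(p).reshape(-1,3); X=X[~np.isnan(X[:,2])]; M=R.from_quat(s["ee_rot"]).as_matrix()
q=(X-s["tcp_pos"])@M*1000; z=X[:,2]*1000
t=(abs(q[:,0])<40)&(abs(q[:,1])<60)&(z>40)&(z<52)
A=np.c_[q[t][:,:2],np.ones(t.sum())]; print("top plane",np.linalg.lstsq(A,z[t],rcond=None)[0].round(4),"expect 44+2",t.sum())
print("mod rect tool",cv2.minAreaRect(q[t][:,:2].astype(np.float32)))
def prof(sel,ax,r,st=1):
    return [(y,round(float(np.median(v)),1)) for y in range(*r,st) if len(v:=z[sel&(q[:,ax]>=y)&(q[:,ax]<y+st)])>2]
print(prof((q[:,1]<-28)&(q[:,1]>-38),0,(-40,-18)),prof((q[:,1]<-28)&(q[:,1]>-38),0,(18,42)))
print(prof((abs(q[:,0])<18),1,(-60,-38)),prof((abs(q[:,0])<18),1,(38,60)))
E
python3 chk.py s3.png
```

```text
time: 30.38
tcp_pos: [0.4262, -0.2852, 0.0168]
ee_rot: [0.996, -0.091, -0.0, -0.0]
contact_force: [-0.1, 0.1, 0.1]
gripper_width: 0.0602
time: 31.05
tcp_pos: [0.4258, -0.2848, 0.1511]
ee_rot: [0.996, -0.091, -0.001, -0.001]
contact_force: [0.1, 0.6, -0.2]
gripper_width: 0.0599
top plane [-7.00000e-04  2.50000e-03  4.58619e+01] expect 44+2 8448
mod rect tool ((-1.0174713134765625, -1.884185791015625), (46.09070587158203, 83.8207015991211), 0.00814745482057333)
[(-40, 9.9), (-39, 9.8), (-38, 10.0), (-37, 9.7), (-36, 9.7), (-35, 10.1), (-34, 9.6), (-33, 9.8), (-31, 20.1), (-30, 21.2), (-29, 21.3), (-28, 20.8), (-27, 19.6), (-25, 44.0), (-24, 45.4), (-23, 45.7), (-22, 45.6), (-21, 45.7), (-20, 45.8), (-19, 45.7)] [(18, 45.7), (19, 45.7), (20, 45.6), (21, 45.3), (25, 11.9), (26, 14.5), (27, 19.2), (28, 20.1), (29, 21.0), (30, 21.7), (31, 20.5), (32, 19.3), (33, 9.9), (34, 10.1), (35, 9.9), (36, 9.7), (37, 10.0), (38, 9.7), (39, 9.6), (40, 9.6), (41, 10.0)]
[(-60, 11.3), (-59, 11.2), (-58, 11.1), (-57, 11.2), (-56, 11.1), (-55, 11.3), (-54, 10.8), (-53, 11.0), (-52, 10.6), (-51, 10.2), (-50, 19.6), (-49, 21.5), (-48, 21.0), (-47, 20.1), (-46, 19.0), (-45, 17.9), (-44, 33.2), (-43, 46.0), (-42, 45.6), (-41, 45.9), (-40, 45.7), (-39, 45.9)] [(38, 45.6), (39, 45.6), (56, 11.0), (57, 10.9), (58, 11.1), (59, 10.9)]
```

View pics/s3.png

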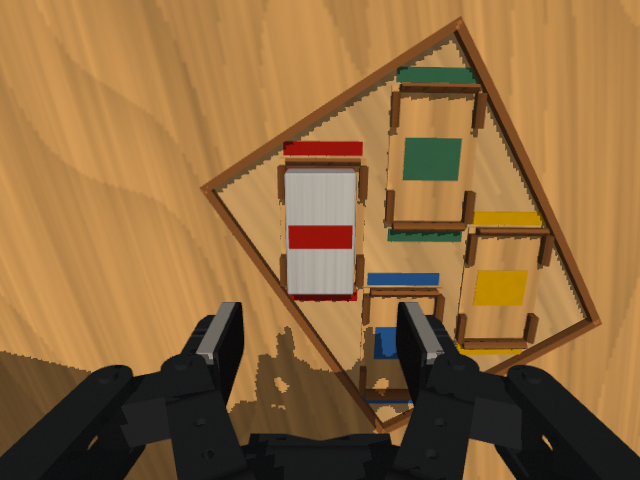

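```bash
python3 - <<'E'
from h import *
p=shot("top"); save(p,"top2.png",(160,180,520,320),2.2)
for d in robot.tip_of(p,"green"): print(d["conf"],d["uv"],toplane(p,[d["uv"]],.017))
go([.525,.222,.18],-26)
E
```

```text
0.66 [263.9, 290.1] [[0.39510717 0.26016122 0.017     ]]
0.59 [277.2, 248.4] [[0.53174833 0.2208343  0.017     ]]
tcp [ 0.4254 -0.2845  0.1501] yaw -10.46 q6 -0.512 t 31.2
shift mm [   5.9 -516.2  -28.9] turn 15.54
```

View pics/top2.png

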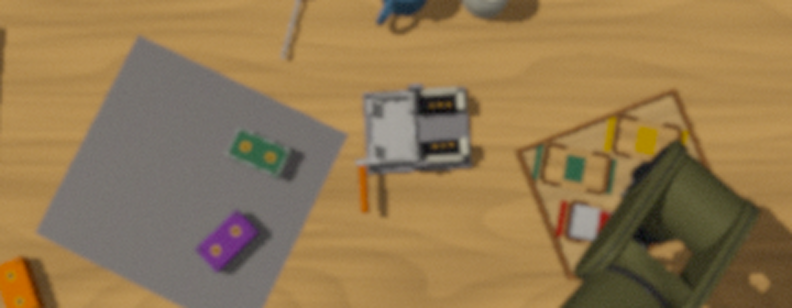

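```bash
python3 -m inch '[[0,-0.018,-0.01,0],[0,-0.032,-0.01,0],[0.001,-0.039,-0.009,0],[0.001,-0.04,0,0],[0.001,-0.04,0,0],[0.001,-0.04,0,0],[0.001,-0.04,0,0],[0.001,-0.04,0,0]]' 0.0854; python3 -m inch '[[0,-0.04,0,0],[0,-0.04,0,0],[0,-0.04,0,0],[0,-0.039,0,0],[0,-0.03,0,0],[0,-0.024,0,0],[0,-0.014,0,5.5],[0,0,0,5]]'; python3 -m inch '[[0,0,0,5],[0,0,0,0],[0,0,0,0],[0,0,0,0],[0,0,0,0],[0,0,0,0],[0,0,0,0]]'; python3 - <<'E'
from mod import *
p=shot("wrist"); save(p,"g1.png"); face(p,"green",.036)
go([.525,.222,.18],-26)
E
```

```text
time: 31.87
tcp_pos: [0.484, -0.0002, 0.18]
ee_rot: [0.996, -0.091, -0.001, -0.0]
contact_force: [1.2, 0.4, -0.7]
gripper_width: 0.0855
time: 32.53
tcp_pos: [0.5253, 0.2236, 0.1795]
ee_rot: [0.983, -0.182, -0.001, 0.0]
contact_force: [0.2, 0.0, -1.1]
gripper_width: 0.0855
time: 33.12
tcp_pos: [0.5259, 0.2209, 0.1813]
ee_rot: [0.974, -0.225, 0.0, -0.0]
contact_force: [-0.3, 0.1, -0.4]
gripper_width: 0.0855
green px 4691 [323.6 220.4] centre mm 526.9 220.1 size 79.1 41.4 long yaw 66.9 grip yaw -23.1
tcp [0.5259 0.2209 0.1813] yaw -25.95 q6 0.757 t 33.17
shift mm [-1.3 -0.6  1.3] turn 0.05
```

View pics/g1.png

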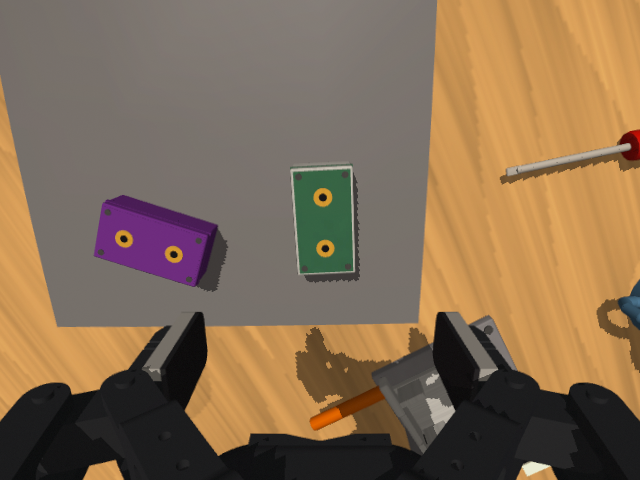

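```bash
python3 - <<'E'
from mod import *
go([.528,.2196,.007],-23.1)
E
python3 -m inch '[[0.002,0.0005,0.02,-2.9],[0,0,0.03,0],[0,0,0.03,0],[0,0,0.03,0],[0,0,0.015,0],[0,0,0,0],[0,0,0,0],[0,0,0,0]]'; python3 - <<'E'
from mod import *
go([.528,.2196,.007],-23.1)
p=shot("wrist"); save(p,"g2.png"); face(p,"green",.036,480)
E
```

```text
tcp [0.5259 0.2209 0.1813] yaw -25.95 q6 0.757 t 33.17
shift mm [  2.4   0.3 174.3] turn -2.85
time: 33.83
tcp_pos: [0.5287, 0.2201, 0.0579]
ee_rot: [0.98, -0.2, 0.001, -0.001]
contact_force: [0.1, 1.2, 1.4]
gripper_width: 0.0852
tcp [0.5287 0.2201 0.0579] yaw -23.06 q6 0.703 t 33.83
shift mm [-0.5  0.8 50.9] turn 0.04
green px 12389 [320.2 285.3] centre mm 527.0 220.3 size 79.1 41.7 long yaw 66.9 grip yaw -23.1
green px 19 [360.6 363.5] centre mm 530.5 177.4 size 2.9 1.5 long yaw 66.6 grip yaw -23.4
```

View pics/g2.png

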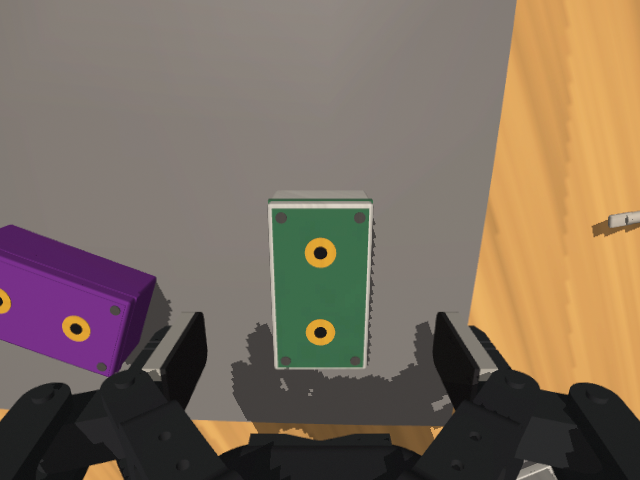

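```bash
python3 -m inch '[[-0.0005,0.0008,0,0],[0,0,0.012,0],[0,0,0.015,0],[0,0,0.015,0],[0,0,0.009,0],[0,0,0,0],[0,0,0,0]]' 0.065; python3 -m inch '[[0,0,0,0],[0,0,0,0],[0,0,0,0],[0,0,0,0]]' 0.03 60; python3 -m inch '[[0,0,-0.015,0],[0,0,-0.03,0],[0,0,-0.035,0],[0,0,-0.035,0],[0,0,-0.015,0],[0,0,0,0],[0,0,0,0]]'; python3 - <<'E'
from jig import *
s=robot.observe(); print(s["contact_force"],s["gripper_width"])
go([.5643,.0188,.14],-86)
E
```

```text
time: 34.47
tcp_pos: [0.5264, 0.2191, 0.0048]
ee_rot: [0.98, -0.2, -0.0, 0.0]
contact_force: [0.6, -0.1, -0.0]
gripper_width: 0.0649
time: 34.8
tcp_pos: [0.5279, 0.2196, 0.0067]
ee_rot: [0.98, -0.2, 0.001, -0.001]
contact_force: [1.8, -0.2, 3.6]
gripper_width: 0.0451
time: 35.38
tcp_pos: [0.5268, 0.2193, 0.1356]
ee_rot: [0.98, -0.2, 0.001, -0.0]
contact_force: [-1.1, -0.2, -3.1]
gripper_width: 0.045
[-1.06523453 -0.17609889 -3.07811322] 0.04496662233423573
tcp [0.5268 0.2193 0.1356] yaw -23.05 q6 0.703 t 35.38
shift mm [113.  169.8  -4.4] turn 62.95
```

```bash
python3 -m inch '[[0.014,0.021,0,0],[0.022,0.034,0,0],[0.024,0.036,0,0],[0.024,0.036,0,0],[0.018,0.027,0,0],[0.01,0.015,0,7],[0,0,0,7],[0,0,0,7]]'; python3 -m inch '[[0,0,0,7],[0,0,0,7],[0,0,0,7],[0,0,0,7],[0,0,0,7],[0,0,0,7],[0,0,0,0],[0,0,0,0]]'; python3 -m inch '[[0,0,0,0],[0,0,0,0],[0,0,0,0],[0,0,0,0]]'; python3 pk2.py | grep -v nest;  python3 - <<'E'
from jig import *
go([.5632,.0198,.075],-86)
E
```

```text
time: 36.05
tcp_pos: [0.561, 0.0215, 0.1315]
ee_rot: [0.925, -0.379, -0.003, 0.001]
contact_force: [-1.1, 0.0, -1.3]
gripper_width: 0.045
time: 36.72
tcp_pos: [0.5613, 0.0231, 0.1324]
ee_rot: [0.732, -0.681, -0.002, 0.002]
contact_force: [-0.2, -0.9, -2.1]
gripper_width: 0.045
time: 37.05
tcp_pos: [0.5629, 0.023, 0.1351]
ee_rot: [0.731, -0.682, -0.0, 0.0]
contact_force: [0.9, 0.3, -1.8]
gripper_width: 0.0449
tcp in jig mm [-1.74 36.72]
y prof [(3, 4.5), (4, 4.9), (5, 5.9), (6, 5.6), (7, 4.4), (8, 3.5), (9, -11.5), (10, -25.8), (11, -24.8), (12, -25.3), (13, -24.8)] [(54, 109.1), (55, 110.9), (56, 108.9), (57, 110.3), (58, 107.7), (59, 108.5), (60, 106.7), (61, -17.0), (62, -12.8), (63, -8.1), (64, -3.4), (65, 1.2), (66, 1.8), (67, 1.3), (68, 1.2), (69, 1.1), (70, 0.3), (71, -38.1), (72, -37.9), (73, -38.3), (74, -38.3), (75, -38.1), (76, -38.7), (77, -40.3), (78, -48.1), (79, -48.0)]
x prof [(36, 114.4), (37, 114.1), (38, 99.7), (39, 104.7), (40, -25.2), (41, -25.1), (44, -1.4), (45, -0.4), (46, 0.4), (47, 1.7), (48, 1.0), (49, -14.7), (50, -38.4), (51, -38.1), (52, -37.9), (53, -38.1), (54, -38.1), (55, -37.9), (56, -38.0), (57, -38.0), (58, -38.0), (59, -38.5), (60, -40.2), (61, -48.0), (62, -48.2), (63, -48.3), (64, -48.0), (65, -48.1)]
module: x [38.49897691 39.2133733 ] y at x far [15.93171794 59.92609745]
tcp [0.563  0.023  0.1353] yaw -86.03 q6 1.447 t 37.1
shift mm [ 3.2  0.  60.3] turn -0.03
```

```bash
python3 -m inch '[[0.0032,-0.001,0.01,0],[0,0,0.02,0],[0,0,0.02,0],[0,0,0.01,0],[0,0,0,0],[0,0,0,0],[0,0,0,0],[0,0,0,0]]'; python3 pk2.py | grep -v nest;  python3 - <<'E'
from jig import *
go([.5634,.0198,.030],-86)
p=shot("wrist"); save(p,"g3.png",(160,100,560,400),2)
E
```

```text
time: 37.77
tcp_pos: [0.5654, 0.0198, 0.0768]
ee_rot: [0.731, -0.682, 0.001, -0.001]
contact_force: [0.3, -0.1, -0.4]
gripper_width: 0.045
tcp in jig mm [ 0.34 33.36]
y prof [(3, 3.8), (4, 5.1), (5, 5.9), (6, 5.6), (7, 4.7), (8, 3.7), (9, -10.1), (10, -24.9), (11, 50.0), (12, 53.7), (13, 52.3)] [(54, 53.3), (55, 52.8), (56, 52.7), (57, -23.9), (58, -24.9), (59, -24.6), (60, -20.8), (61, -17.0), (62, -12.0), (63, -7.6), (64, -2.9), (65, 1.0), (66, 1.6), (67, 1.5), (68, 1.2), (69, 0.7), (70, 0.7), (71, -38.1), (72, -37.6), (73, -38.5), (74, -38.2), (75, -38.0), (76, -38.7), (77, -39.7), (79, -47.8)]
x prof [(36, 56.3), (37, 56.2), (38, 56.2), (39, 55.9), (40, 54.0), (41, 43.0), (44, -1.2), (45, -0.2), (46, 0.7), (47, 1.5), (48, 0.5), (49, -14.4), (50, -38.0), (51, -38.2), (52, -38.1), (53, -38.2), (54, -38.1), (55, -38.0), (56, -38.2), (57, -38.1), (58, -38.1), (59, -38.2), (60, -39.6), (61, -48.1), (62, -47.9), (63, -48.0), (64, -48.0), (65, -48.0)]
module: x [-33.38303848  41.08488018] y at x far [11.96107177 56.67895348]
tcp [0.5653 0.0198 0.0768] yaw -86.05 q6 1.442 t 37.82
shift mm [-0.1  2.  46.8] turn -0.05
```

View pics/g3.png

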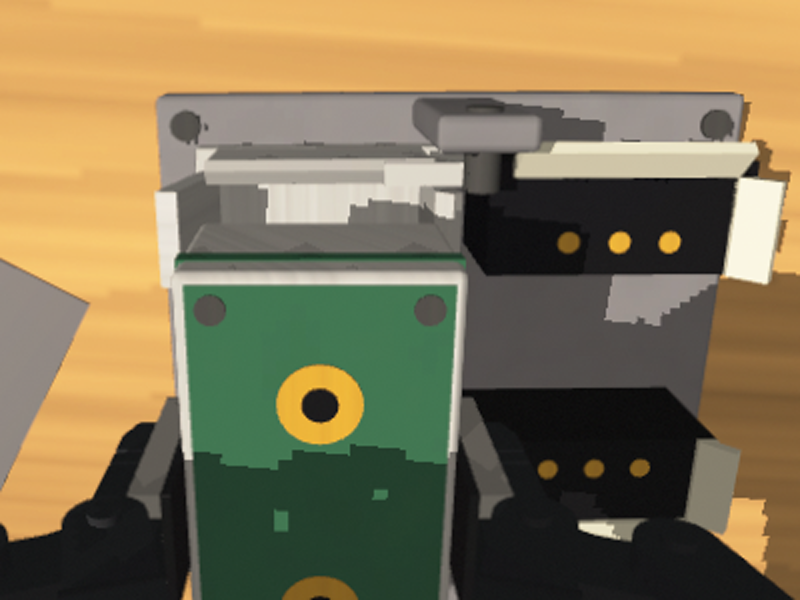

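```bash
python3 -m inch '[[-0.0002,0,0.003,0],[0,0,0.01,0],[0,0,0.01,0],[0,0,0.01,0],[0,0,0.008,0],[0,0,0,0],[0,0,0,0]]'; python3 -m inch '[[0,0,0.002,0],[0,0,0.001,0],[0,0,0,0],[0,0,0,0]]';  python3 -m inch '[[0,0,0,0],[0,0,0,0],[0,0,0,0],[0,0,0,0]]' 0.06; python3 -m inch '[[0,0,-0.015,0],[0,0,-0.03,0],[0,0,-0.035,0],[0,0,-0.035,0],[0,0,-0.015,0],[0,0,0,0],[0,0,0,0],[0,0,0,0]]'; python3 seat.py green g4.png;  python3 - <<'E'
from pk import *
p=shot("wrist"); q=rep(p)
for x in range(-42,43,6):
    f=q[(abs(q[:,0]-x)<2)&(q[:,1]>16)&(q[:,1]<52)]; print(x,np.median(f[:,2]).round(2),end="; ")
E
```

```text
time: 38.45
tcp_pos: [0.5635, 0.0201, 0.0331]
ee_rot: [0.731, -0.682, -0.001, 0.001]
contact_force: [-1.1, 0.1, -1.8]
gripper_width: 0.0449
time: 38.78
tcp_pos: [0.5642, 0.0201, 0.0314]
ee_rot: [0.731, -0.682, 0.0, -0.0]
contact_force: [-0.6, 0.5, -2.1]
gripper_width: 0.0449
time: 39.12
tcp_pos: [0.5645, 0.0201, 0.0317]
ee_rot: [0.731, -0.682, 0.0, -0.0]
contact_force: [0.3, 0.6, 0.7]
gripper_width: 0.0596
time: 39.78
tcp_pos: [0.5633, 0.0201, 0.1598]
ee_rot: [0.731, -0.682, -0.001, 0.001]
contact_force: [-0.0, -0.1, -0.3]
gripper_width: 0.0601
green px 6320 [319.9 234.7] centre mm 562.4 21.0 size 78.8 41.5 long yaw 3.9 grip yaw -86.1
green px 851 [629.1 303.4] centre mm 529.3 -199.4 size 38.2 20.3 long yaw 19.0 grip yaw -71.0
top plane [-3.18427556e-02  2.81461066e-03  8.75181164e+00] expect z 7+2 8561
x [-55.59989139  57.06774935] y [ 6.08217445 57.44311712]
tcp [0.5629 0.0201 0.1591] yaw -86.06 q6 1.442 t 39.83
shift mm [-51.   92.5 135.4] turn -0.06
-42 8.94; -36 9.36; -30 9.24; -24 9.38; -18 9.24; -12 9.29; -6 9.22; 0 9.27; 6 189.74; 12 195.62; 18 9.86; 24 9.31; 30 9.27; 36 9.34; 42 -10.35;
```

View pics/g4.png

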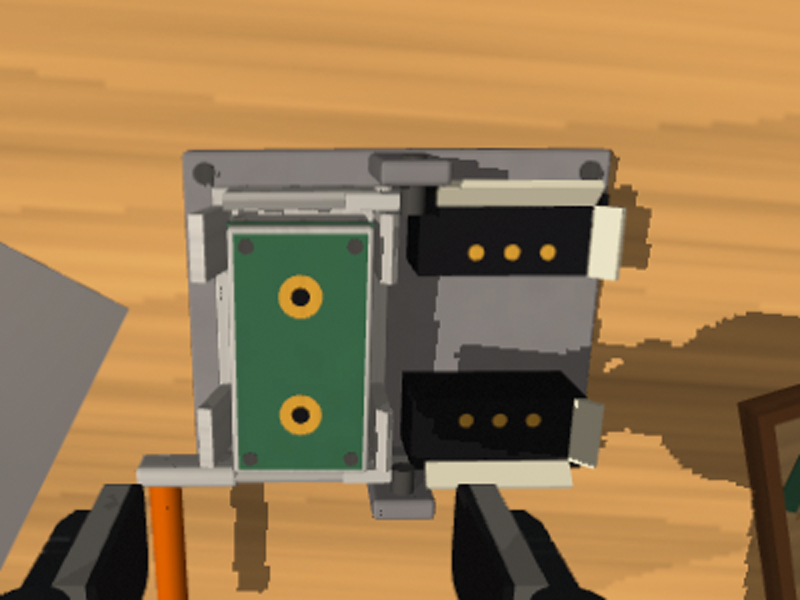

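```bash
python3 -m inch '[[-0.01,0.018,0,0],[-0.012,0.023,0,0],[-0.013,0.025,0,0],[-0.0137,0.0265,0.02,0],[0,0,0.03,0],[0,0,0.03,0],[0,0,0.03,0],[0,0,0.026,0]]' 0.05; python3 -m inch '[[0,0,0,0],[0,0,0,0],[0,0,0,0]]';  python3 - <<'E'
from jig import *
b=bar(0); go(b-[0,0.0024,.019],-86)
E
```

```text
time: 40.55
tcp_pos: [0.4664, 0.0624, 0.022]
ee_rot: [0.731, -0.682, -0.001, 0.001]
contact_force: [0.0, -0.3, -1.1]
gripper_width: 0.0498
time: 40.8
tcp_pos: [0.469, 0.0623, 0.0259]
ee_rot: [0.731, -0.682, 0.0, -0.0]
contact_force: [0.1, -0.2, 0.2]
gripper_width: 0.05
tcp [0.469  0.0623 0.0259] yaw -86.06 q6 1.52 t 40.8
shift mm [-0.2  2.4  1.9] turn -0.06
```

Same swing as for the red module.

```bash
python3 -m inch '[[0,0.001,0.001,0],[0,0,0,0],[0,0,0,0],[0,0,0,0],[0,0,0,0],[0,0,0,0]]' 0 50; python3 -m inch '[[-0.0002,0,-0.0111,0],[0.0013,0,-0.0111,0],[0.0027,0,-0.0108,0],[0.0041,0,-0.0104,0],[0.0054,0,-0.0098,0],[0.0066,0,-0.009,0],[0.0077,0,-0.008,0],[0.0087,0,-0.0069,0]]'
```

```text
time: 41.3
tcp_pos: [0.4686, 0.0624, 0.0257]
ee_rot: [0.731, -0.682, 0.001, -0.001]
contact_force: [-2.3, 0.9, 6.6]
gripper_width: 0.0101
time: 41.97
tcp_pos: [0.4709, 0.0311, 0.1039]
ee_rot: [0.73, -0.683, -0.004, -0.005]
contact_force: [-3.1, 21.8, 13.1]
gripper_width: 0.0098
```

```bash
python3 -m inch '[[0.0096,0,-0.0057,0],[0.0102,0,-0.0044,0],[0.0107,0,-0.0031,0],[0.011,0,-0.0016,0],[0.0146,0,0,0],[0.0144,0,0.0025,0],[0.0137,0,0.0049,0],[0.0127,0,0.0072,0]]';python3 -m inch '[[0.0113,0,0.0093,0],[0.0095,0,0.0111,0],[0.0075,0,0.0125,0],[0.0033,0,0.0076,0],[0.0025,0,0.0079,0],[0.0017,0,0.0081,0],[0.0009,0,0.0083,0],[0,0,0.002,0]]'; python3 -m inch '[[0,0,0,0],[0,0,0,0],[0,0,0,0],[0,0,0,0]]'; python3 - <<'E'
from pk import *
p=shot("wrist"); save(p,"flip2w.png"); q=rep(p)
f=q[(q[:,0]>-45)&(q[:,0]<30)&(q[:,1]<-15)&(q[:,1]>-55)&(q[:,2]>15)&(q[:,2]<60)]
r=np.linalg.lstsq(np.c_[f[:,:2],np.ones(len(f))],f[:,2],rcond=None)[0]; print(r,len(f)); print("z at nest centre",r@[0,-35,1])
E
```

```text
time: 42.63
tcp_pos: [0.4789, -0.0703, 0.1041]
ee_rot: [0.731, -0.683, 0.001, -0.003]
contact_force: [2.7, 3.1, 7.8]
gripper_width: 0.0099
time: 43.3
tcp_pos: [0.4816, -0.1073, 0.0379]
ee_rot: [0.731, -0.683, 0.001, -0.001]
contact_force: [-6.0, 5.5, 26.1]
gripper_width: 0.0098
time: 43.63
tcp_pos: [0.4815, -0.1072, 0.0381]
ee_rot: [0.731, -0.682, 0.001, -0.002]
contact_force: [-2.3, 5.1, 15.2]
gripper_width: 0.0102
[-1.83912930e-04  2.28082963e-03  3.49545069e+01] 36891
z at nest centre 34.87467785058884
```

```bash
python3 -m inch '[[-0.0007,0,-0.006,0],[-0.001,0,-0.007,0],[-0.0031,0,-0.0107,0],[-0.0045,0,-0.0102,0],[-0.0057,0,-0.0096,0],[-0.0069,0,-0.0087,0],[-0.008,0,-0.0077,0],[-0.009,0,-0.0066,0]]';python3 -m inch '[[-0.0098,0,-0.0054,0],[-0.0104,0,-0.0041,0],[-0.0108,0,-0.0027,0],[-0.0111,0,-0.0013,0],[-0.0111,0,0.0002,0],[-0.011,0,0.0016,0],[-0.0107,0,0.0031,0],[-0.0102,0,0.0044,0]]';python3 -m inch '[[-0.0096,0,0.0057,0],[-0.0087,0,0.0069,0],[-0.0077,0,0.008,0],[-0.0066,0,0.009,0],[-0.0054,0,0.0098,0],[-0.0041,0,0.0104,0],[-0.0027,0,0.0108,0],[-0.0013,0,0.0111,0]]'; python3 -m inch '[[0.0002,0,0.0111,0],[0,0,0.003,0],[0,0,0.001,0],[0,0,0,0]]'
```

```text
time: 44.35
tcp_pos: [0.4788, -0.0727, 0.1045]
ee_rot: [0.731, -0.682, 0.006, 0.002]
contact_force: [1.2, -15.1, 5.5]
gripper_width: 0.0101
time: 45.02
tcp_pos: [0.4723, 0.0153, 0.108]
ee_rot: [0.731, -0.682, 0.003, 0.0]
contact_force: [2.2, -5.5, 0.3]
gripper_width: 0.0101
time: 45.68
tcp_pos: [0.4688, 0.0624, 0.0343]
ee_rot: [0.731, -0.682, 0.001, -0.001]
contact_force: [0.6, -3.6, 8.0]
gripper_width: 0.01
time: 46.02
tcp_pos: [0.4687, 0.0624, 0.0194]
ee_rot: [0.731, -0.682, 0.001, -0.001]
contact_force: [1.3, -1.2, 4.4]
gripper_width: 0.0097
```

```bash
python3 -m inch '[[0,0,0.002,0],[0,0,0,0],[0,0,0,0]]';  python3 -m inch '[[0,0,-0.003,0],[0,0,0,0],[0,0,0,0],[0,0,0,0]]' 0.06; python3 -m inch '[[0,0,-0.03,0],[0,0,-0.03,0],[0,0,-0.03,0],[0.015,-0.02,-0.03,0],[0.025,-0.03,-0.01,0],[0.025,-0.02,0,0],[0.015,-0.01,0,0],[0,0,0,0]]'; python3 -m inch '[[0,0,0,0],[0,0,0,0],[0,0,0,0],[0,0,0,0]]'; python3 - <<'E'
from pk import *
p=shot("wrist"); save(p,"n3.png"); q=rep(p)
f=q[(abs(q[:,0])<20)&(q[:,1]>15)&(q[:,1]<55)&(q[:,2]<5)]; print("pocket floor plane",np.linalg.lstsq(np.c_[f[:,:2],np.ones(len(f))],f[:,2],rcond=None)[0],len(f))
f=q[(abs(q[:,0])<20)&(q[:,1]<-20)&(q[:,1]>-50)&(q[:,2]>5)&(q[:,2]<45)]; print("module plane",np.linalg.lstsq(np.c_[f[:,:2],np.ones(len(f))],f[:,2],rcond=None)[0],len(f), "expect 25.5+2")
g=q[(q[:,2]>20)&(q[:,2]<33)&(q[:,1]<10)]; (c,s,a)=cv2.minAreaRect(g[:,:2].astype(np.float32)); print("mod rect",c,s,a)
t=jw([[c[0]/1000,c[1]/1000-.0013,0]])[0]; t[2]=.0475; print(t)
go(t,-86)
E
```

```text
time: 46.27
tcp_pos: [0.4688, 0.0624, 0.0191]
ee_rot: [0.731, -0.682, 0.0, -0.0]
contact_force: [-6.5, -0.5, 18.2]
gripper_width: 0.0104
time: 46.6
tcp_pos: [0.4666, 0.0623, 0.0187]
ee_rot: [0.731, -0.682, -0.001, 0.001]
contact_force: [-0.5, 0.4, -0.4]
gripper_width: 0.0582
time: 47.27
tcp_pos: [0.5546, -0.0144, 0.1495]
ee_rot: [0.73, -0.683, 0.0, 0.0]
contact_force: [-1.1, -0.0, -0.4]
gripper_width: 0.0598
time: 47.6
tcp_pos: [0.552, -0.0112, 0.1492]
ee_rot: [0.731, -0.682, -0.0, 0.0]
contact_force: [-0.7, 0.3, -0.1]
gripper_width: 0.0601
pocket floor plane [-1.59680972e-03 -4.44259455e-04 -2.51576317e+01] 3227
module plane [-2.98894053e-03 -3.13693540e-04  2.74602334e+01] 3555 expect 25.5+2
mod rect (-1.5133171081542969, -37.402259826660156) (84.22200012207031, 46.52840042114258) 0.11940280348062515
[ 0.5684901  -0.05221355  0.0475    ]
tcp [ 0.5522 -0.0113  0.1494] yaw -86.0 q6 1.383 t 47.65
shift mm [ 42.  -13.4 101.9] turn 0.0
```

View pics/n3.png

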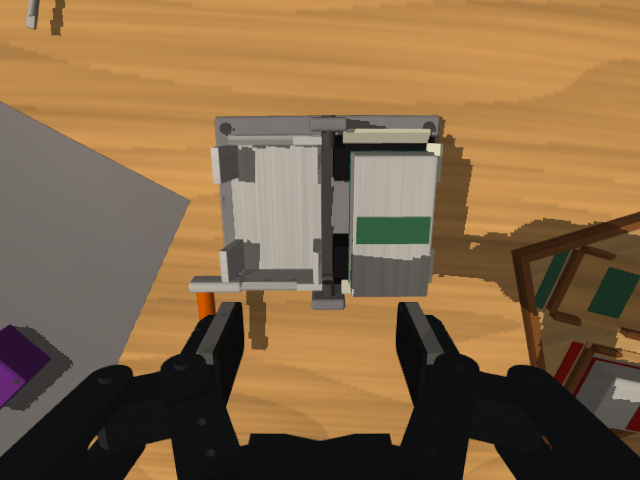

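```bash
python3 -m inch '[[0.014,-0.0043,0.005,0],[0.014,-0.0045,0.015,0],[0.014,-0.0044,0.02,0],[0,0,0.02,0],[0,0,0,0],[0,0,0,0],[0,0,0,0],[0,0,0,0]]' 0.065; python3 - <<'E'
from jig import *
go([.5685,-.0522,.0475],-86)
E
```

```text
time: 48.32
tcp_pos: [0.57, -0.0531, 0.0914]
ee_rot: [0.731, -0.682, 0.001, -0.001]
contact_force: [0.1, 0.1, 0.4]
gripper_width: 0.0649
tcp [ 0.57   -0.0531  0.0914] yaw -86.03 q6 1.315 t 48.32
shift mm [-1.   1.5 43.9] turn -0.03
```

```bash
python3 -m inch '[[-0.0008,0.001,0.012,0],[0,0,0.012,0],[0,0,0.012,0],[0,0,0.0065,0],[0,0,0,0],[0,0,0,0]]' ; python3 -m inch '[[0,0,0,0],[0,0,0,0],[0,0,0,0],[0,0,0,0]]' 0.03 60; python3 -m inch '[[0,0,-0.01,0],[0,0,-0.02,0],[0,0,-0.03,0],[0,0,-0.03,0],[0,0,-0.01,0],[0,0,0,0]]'; python3 - <<'E'
from jig import *
s=robot.observe(); print(s["contact_force"],s["gripper_width"])
go([.5125,-.251,.14],-10.5)
E
```

```text
time: 48.82
tcp_pos: [0.5671, -0.0522, 0.046]
ee_rot: [0.731, -0.682, -0.001, 0.001]
contact_force: [0.3, -0.2, 0.0]
gripper_width: 0.0653
time: 49.15
tcp_pos: [0.5686, -0.0525, 0.048]
ee_rot: [0.731, -0.682, 0.001, -0.0]
contact_force: [-0.4, -1.2, 0.1]
gripper_width: 0.0452
time: 49.65
tcp_pos: [0.5702, -0.0528, 0.1514]
ee_rot: [0.731, -0.682, 0.003, -0.002]
contact_force: [0.6, 0.1, -1.6]
gripper_width: 0.0452
[ 0.61518041  0.07911772 -1.6417615 ] 0.045217115193206356
tcp [ 0.5702 -0.0528  0.1514] yaw -86.06 q6 1.316 t 49.65
shift mm [193.8  71.2  11.3] turn -75.56
```

```bash
python3 -m inch '[[0.015,0.0055,0,0],[0.028,0.01,0,0],[0.033,0.012,0,0],[0.033,0.012,0,0],[0.033,0.012,0,0],[0.027,0.01,0,0],[0.018,0.007,0,-6],[0.006,0,0,-6]]'; python3 -m inch '[[0,0,0,-7],[0,0,0,-7],[0,0,0,-7],[0,0,0,-7],[0,0,0,-7],[0,0,0,-7],[0,0,0,-7],[0,0,0,-7]]'; python3 -m inch '[[0,0,0,-7],[0,0,0,-0.5],[0,0,0,0],[0,0,0,0],[0,0,0,0],[0,0,0,0],[0,0,0,0]]'; python3 sl2.py; python3 - <<'E'
from jig import *
go([.5125,-.251,.14],-10.5)
p=shot("wrist"); save(p,"s4.png")
E
```

```text
time: 50.32
tcp_pos: [0.5108, -0.2515, 0.1443]
ee_rot: [0.799, -0.602, -0.002, 0.001]
contact_force: [-0.0, 0.8, -1.7]
gripper_width: 0.0449
time: 50.98
tcp_pos: [0.512, -0.2487, 0.1442]
ee_rot: [0.988, -0.154, -0.002, -0.001]
contact_force: [0.8, 0.2, -2.5]
gripper_width: 0.0448
time: 51.57
tcp_pos: [0.5134, -0.2495, 0.1471]
ee_rot: [0.996, -0.092, -0.0, -0.0]
contact_force: [-0.1, 0.1, -1.8]
gripper_width: 0.0451
module top z 176.36568418573904 x [-28.7  26. ] far y [-44.6 -44.6]
side rims (tool x) [(-40, 10.1), (-39, 9.6), (-38, 9.9), (-37, 9.4), (-36, 9.9), (-34, 20.0), (-33, 21.0), (-32, 21.5), (-31, 20.8), (-30, 19.8), (-29, 17.6), (-28, 12.2), (-27, 12.0), (-26, 11.6), (-25, 175.7), (-24, 176.3), (-23, 176.4), (-22, 176.4), (-21, 176.3), (-20, 176.4), (-19, 176.5)] [(18, 176.4), (19, 176.1), (20, 175.9), (21, 12.1), (22, 11.9), (23, 13.1), (24, 19.0), (25, 20.2), (26, 20.8), (27, 21.7), (28, 20.3), (30, 9.7), (31, 9.9), (32, 9.9), (33, 9.5), (34, 9.9), (35, 10.3), (36, 11.0), (37, 10.5), (38, 17.8), (39, 17.7), (40, 17.7), (41, 17.7)]
far rim (tool y) [(-72, 10.7), (-71, 10.3), (-70, 10.6), (-69, 10.1), (-68, 10.3), (-67, 9.9), (-66, 9.9), (-65, 10.2), (-64, 10.0), (-63, 10.1), (-62, 9.6), (-61, 10.3), (-60, 10.6), (-59, 11.3), (-58, 11.1), (-57, 11.5), (-56, 10.9), (-55, 11.0), (-54, 11.0), (-53, 11.2), (-52, 11.1), (-51, 10.9), (-50, 10.7), (-49, 20.4), (-48, 21.7), (-47, 21.2), (-46, 19.9), (-45, 162.8), (-44, 175.9), (-43, 176.3), (-42, 176.4), (-41, 176.3), (-40, 176.4), (-39, 176.4)]
tcp [ 0.5134 -0.2495  0.1472] yaw -10.59 q6 -0.362 t 51.62
shift mm [-0.7  1.6  7.2] turn -0.09
```

View pics/s4.png

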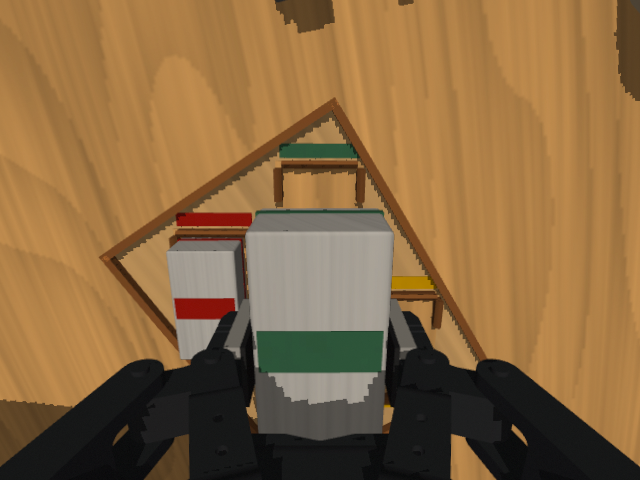

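```bash
python3 -m inch '[[0,0.0034,0.02,0],[0,0,0.03,0],[0,0,0.03,0],[0,0,0.015,0],[0,0,0,0],[0,0,0,0],[0,0,0,0],[0,0,0,0]]'; python3 -m inch '[[0,0,0,0],[0,0,0,0],[0,0,0,0],[0,0,0,0]]'; python3 sl2.py; python3 - <<'E'
from h import *
go([.5119,-.2529,.0165],-10.5)
p=shot("wrist"); save(p,"s5.png")
E
```

```text
time: 52.33
tcp_pos: [0.5143, -0.2538, 0.0545]
ee_rot: [0.996, -0.092, 0.002, 0.001]
contact_force: [-0.7, 0.3, -1.4]
gripper_width: 0.0452
time: 52.67
tcp_pos: [0.513, -0.253, 0.0527]
ee_rot: [0.996, -0.092, 0.0, 0.0]
contact_force: [0.0, 0.3, -1.9]
gripper_width: 0.0449
module top z 81.93591744359153 x [-28.6  26.1] far y [-44.6 -44.5]
side rims (tool x) [(-40, 10.0), (-39, 9.9), (-38, 9.7), (-37, 9.9), (-36, 10.1), (-34, 20.2), (-33, 21.2), (-32, 21.2), (-31, 20.0), (-30, 19.4), (-29, 14.3), (-28, 12.3), (-27, 11.5), (-26, 11.7), (-25, 81.4), (-24, 82.0), (-23, 81.9), (-22, 81.9), (-21, 82.0), (-20, 81.9), (-19, 81.8)] [(18, 82.0), (19, 81.9), (20, 81.8), (21, 12.3), (22, 11.7), (23, 12.8), (24, 18.3), (25, 20.3), (26, 20.5), (27, 21.3), (28, 20.5), (29, 19.6), (31, 10.0), (32, 9.7), (33, 9.8), (34, 9.9), (35, 9.9), (36, 9.9), (37, 10.0), (38, 10.2), (39, 16.3), (40, 17.3), (41, 17.7)]
far rim (tool y) [(-72, 10.2), (-71, 10.0), (-70, 10.1), (-69, 9.8), (-68, 10.0), (-67, 10.0), (-66, 10.0), (-65, 9.9), (-64, 10.2), (-63, 11.0), (-62, 11.0), (-61, 11.1), (-60, 10.8), (-59, 11.0), (-58, 11.1), (-57, 11.1), (-56, 11.1), (-55, 11.1), (-54, 10.5), (-53, 13.5), (-52, 20.8), (-51, 21.6), (-50, 20.9), (-49, 19.9), (-48, 18.8), (-46, 11.8), (-45, 67.6), (-44, 81.0), (-43, 81.7), (-42, 81.7), (-41, 81.7), (-40, 81.7), (-39, 81.7)]
tcp [ 0.5129 -0.253   0.0525] yaw -10.56 q6 -0.368 t 52.72
shift mm [-1.1  0.1 36. ] turn -0.06
```

View pics/s5.png

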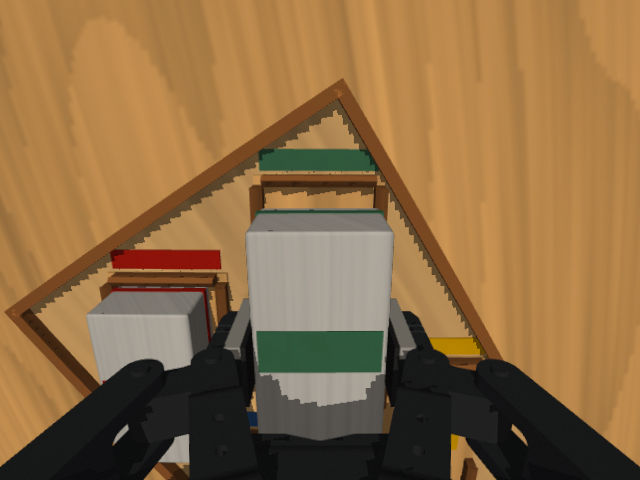

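```bash
python3 -m inch '[[0,0.0008,0.012,0],[0,0,0.012,0],[0,0,0.008,0],[0,0,0.0035,0],[0,0,0,0],[0,0,0,0],[0,0,0,0]]'; python3 -m inch '[[0,0,-0.001,0],[0,0,0,0],[0,0,0,0],[0,0,0,0]]' 0.06; python3 -m inch '[[0,0,-0.015,0],[0,0,-0.03,0],[0,0,-0.035,0],[0,0,-0.035,0],[0,0,-0.02,0],[0,0,0,0],[0,0,0,0],[0,0,0,0]]'; python3 chk.py s6.png
```

```text
time: 53.35
tcp_pos: [0.5119, -0.2533, 0.0163]
ee_rot: [0.996, -0.092, -0.001, -0.001]
contact_force: [-2.8, 1.4, 5.6]
gripper_width: 0.0451
time: 53.68
tcp_pos: [0.5126, -0.2536, 0.0173]
ee_rot: [0.996, -0.092, -0.0, -0.0]
contact_force: [0.5, -1.0, 0.0]
gripper_width: 0.0598
time: 54.35
tcp_pos: [0.512, -0.2533, 0.1515]
ee_rot: [0.996, -0.092, -0.001, -0.0]
contact_force: [-0.3, 0.2, -0.5]
gripper_width: 0.0598
top plane [1.00000e-04 1.90000e-03 4.58528e+01] expect 44+2 8432
mod rect tool ((-1.1019363403320312, -2.4544830322265625), (83.6012191772461, 46.164302825927734), 89.9186782836914)
[(-40, 9.8), (-39, 10.0), (-38, 9.9), (-37, 10.3), (-36, 9.5), (-35, 10.3), (-34, 9.9), (-33, 19.9), (-32, 20.3), (-31, 21.1), (-30, 21.3), (-29, 20.0), (-28, 18.8), (-27, 18.3), (-25, 44.5), (-24, 45.2), (-23, 45.5), (-22, 46.3), (-21, 45.5), (-20, 46.1), (-19, 46.0)] [(18, 46.0), (19, 46.0), (20, 45.6), (21, 45.3), (25, 17.5), (26, 19.5), (27, 20.5), (28, 21.4), (29, 21.3), (30, 20.2), (32, 10.1), (33, 9.8), (34, 9.8), (35, 9.4), (36, 10.1), (37, 9.8), (38, 10.3), (39, 9.7), (40, 11.1), (41, 11.4)]
[(-60, 11.3), (-59, 11.2), (-58, 11.3), (-57, 11.6), (-56, 10.8), (-55, 11.4), (-54, 10.1), (-53, 19.5), (-52, 21.0), (-51, 21.5), (-50, 20.2), (-49, 19.8), (-48, 18.8), (-47, 11.6), (-46, 11.9), (-45, 23.4), (-44, 45.2), (-43, 45.9), (-42, 45.7), (-41, 46.1), (-40, 45.5), (-39, 45.8)] [(38, 45.6), (39, 45.0), (55, 11.3), (56, 11.0), (57, 10.8), (58, 11.2), (59, 10.8)]
```

View pics/s6.png

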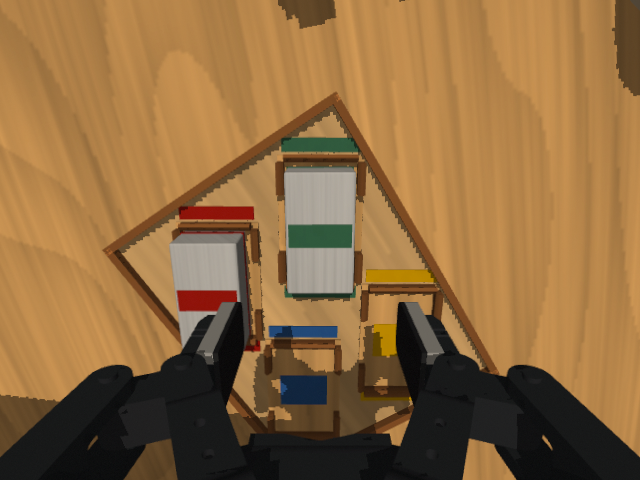

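```bash
python3 -m inch '[[-0.015,0.008,-0.01,0],[-0.026,0.015,-0.01,0],[-0.026,0.015,-0.01,0],[-0.015,0.008,0,0],[0,0,0,0],[0,0,0,0],[0,0,0,0],[0,0,0,0]]'; python3 chk.py s7.png
```

```text
time: 55.07
tcp_pos: [0.424, -0.2833, 0.1816]
ee_rot: [0.996, -0.092, -0.001, -0.001]
contact_force: [1.0, -0.4, -0.3]
gripper_width: 0.06
top plane [1.00000e-04 1.20000e-03 4.58766e+01] expect 44+2 6885
mod rect tool ((0.4171409606933594, -0.7523727416992188), (84.23004913330078, 46.075191497802734), 89.88520812988281)
[(-40, 9.8), (-39, 10.3), (-38, 10.3), (-37, 9.7), (-36, 9.8), (-35, 9.5), (-34, 9.7), (-33, 9.6), (-32, 9.9), (-30, 19.8), (-29, 20.4), (-28, 21.2), (-27, 20.9), (-26, 19.6), (-25, 18.9), (-23, 45.5), (-22, 46.0), (-21, 45.9), (-20, 45.9), (-19, 45.8)] [(18, 45.8), (19, 45.7), (20, 45.6), (21, 45.9), (22, 45.5), (23, 44.8), (26, 11.9), (27, 12.5), (28, 18.3), (29, 20.0), (30, 20.7), (31, 21.3), (32, 21.3), (33, 20.2), (35, 9.7), (36, 9.7), (37, 9.7), (38, 9.5), (39, 9.8), (40, 9.7), (41, 9.7)]
[(-60, 11.0), (-59, 11.3), (-58, 11.3), (-57, 11.2), (-56, 11.3), (-55, 11.3), (-54, 11.1), (-53, 11.1), (-52, 11.3), (-51, 10.1), (-50, 10.9), (-49, 20.7), (-48, 21.6), (-47, 21.1), (-46, 20.2), (-45, 19.0), (-44, 17.7), (-43, 32.9), (-42, 45.4), (-41, 46.0), (-40, 45.5), (-39, 46.2)] [(38, 46.1), (39, 45.9), (40, 45.6), (41, 44.8), (56, 11.2), (57, 10.9), (58, 11.3), (59, 11.2)]
```

View pics/s7.png

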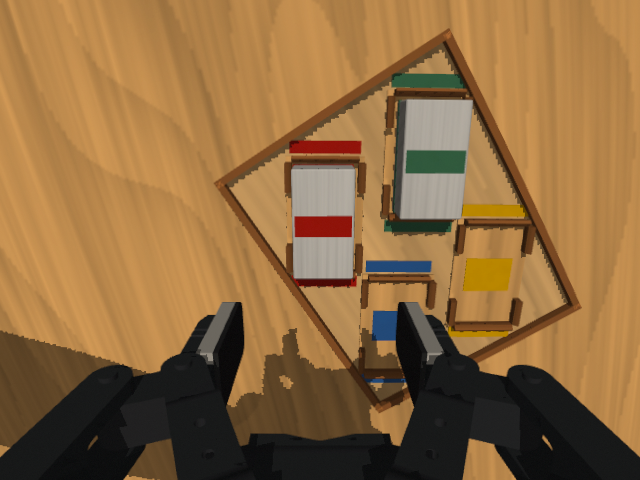

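```bash
python3 - <<'E'
from h import *
p=shot("top"); q=shot("scene"); save(q,"fin_s.png")
for n in ("mug","jar","driver"):
    for d in robot.tip_of(p,n)[:1]: print(n,d["conf"],d["uv"],toplane(p,[d["uv"]],0)[0])
X=cloud(q).reshape(-1,3); 
import jig
t=np.radians(4); d=X[:,:2]-[jig.HX,jig.HY]; jx=(d[:,0]*np.cos(t)+d[:,1]*np.sin(t))*1000; jy=(-d[:,0]*np.sin(t)+d[:,1]*np.cos(t))*1000
m=(abs(jx)<20)&(jy>20)&(jy<50); print("pocket floor z (scene cam)",np.nanmedian(X[m][:,2]),np.nanpercentile(X[m][:,2],[5,95]))
save(p,"fin_t.png",(160,140,520,320),2.2)
E
```

```text
mug 0.66 [342.6, 177.4] [0.78029729 0.00775128 0.        ]
jar 0.72 [381.8, 178.9] [ 0.77690518 -0.12559332  0.        ]
driver 0.64 [293.8, 175.7] [0.78445757 0.17381507 0.        ]
pocket floor z (scene cam) 0.024687219355840118 [0.02270623 0.02793572]
```

View pics/fin_s.png

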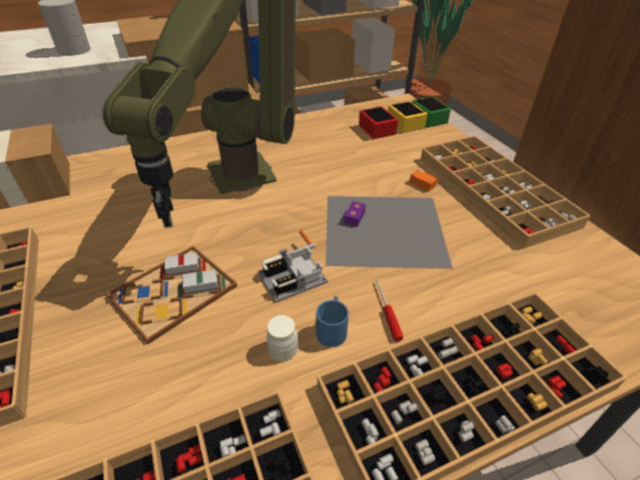

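View pics/fin_t.png

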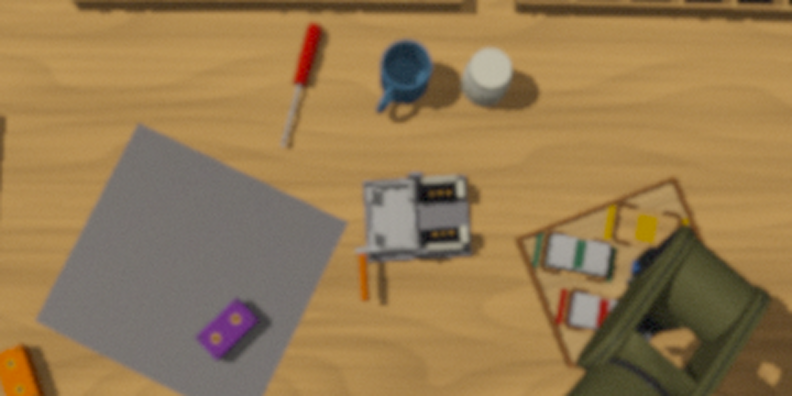

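The mat now holds only the purple look-alike. Red and green lie bare side up in their own slots, and the plate is flat on the loading side. The mug, jar and screwdriver are undisturbed, so I'm handing in.

```bash
python3 - <<'E'
from h import *
print(robot.observe()["time"], robot.finish_job())
E
```

```text
the job is handed in; nothing more can be done
55.3667 None
```

I tested red, then green, and handed the job in at 55.4 s. Yellow and blue were not on the mat. The purple and orange look-alikes were left alone.

For each module I brought the plate to its stop, seated the module face-up in the pocket and swung the plate fully over onto the nest. I then swung it back and laid the module face-down in its own slot.

Last checks:
- **Flipper:** the pocket floor measured level on the loading side, so the plate is at its stop (angle about 0).
- **Green:** flat at seated height, within about 1 mm of its slot centre.
- **Red:** flat at seated height, but about 1.5 mm off across and 2.8 mm off along the slot. That is inside the 6 mm limit, so I left it.
- **Bystanders:** mug, jar and screwdriver stood where they started. The detected points differed by 5 to 9 mm, which I put down to detector scatter.
- **Robot:** the gripper was clear in the air at hand-in, with no contact force.

Two measurements disagreed. The wrist camera's depth read about 2 mm high throughout. It also showed a gripped module 1 to 2.4 mm off the tool centre, so I aligned each fit by comparing the module with the pocket or slot in the same picture. I saw no sign of a module being knocked aside.

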